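Fill the shaker caddy

TASK

Put the three shakers away in the caddy, one to a well, each standing on its foot with its cap up and right down on the floor of its well; lower them in, do not let them fall from above the rim. One shaker has toppled over: before it goes in, stand it upright on the worktop beside the caddy or where it lay, let go of it for a moment, and then take it again. Leave the flask, the round jar and the spoon rest where they are.

Things in the scene. Friction and masses are not known exactly. Their poses are not given: they have to be found in the camera images.
- caddy: fixed bamboo shaker caddy, an open block 62 x 174 x 50 mm with three square wells in a row along its y axis (wire loops at the two ends stand out 16 mm more); origin at the centre of its underside on the worktop, z up. Walls between and round the wells are 6 mm thick; its yaw varies. The room's back wall rises about 0.85 m ahead of the robot; the worktop ends at its right, about 0.42 m from the robot's midline
- pocket_1 (a point): centre of the mouth of well 1 of the caddy, at rim height (50 mm above the worktop), -56 mm along the caddy's y axis from its middle; the well is 50 x 50 mm, 42 mm deep (floor 8 mm above the worktop), all three wells are alike
- pocket_2 (a point): centre of the mouth of well 2 of the caddy, at rim height (50 mm above the worktop), 0 mm along the caddy's y axis from its middle; the well is 50 x 50 mm, 42 mm deep (floor 8 mm above the worktop), all three wells are alike
- pocket_3 (a point): centre of the mouth of well 3 of the caddy, at rim height (50 mm above the worktop), 56 mm along the caddy's y axis from its middle; the well is 50 x 50 mm, 42 mm deep (floor 8 mm above the worktop), all three wells are alike
- shaker_a_mid (a point): centre of a steel and glass shaker, a cylinder 44 mm across and 89 mm tall with a steel cap 23 mm tall at its top, 0.12 kg (varies); the point lies on its axis half-way up, 44.5 mm above its base; its z axis runs from base to top; it stands upright on the worktop, the flask close beside it. The three shakers are alike
- shaker_b_mid (a point): centre of a steel and glass shaker, a cylinder 44 mm across and 89 mm tall with a steel cap 23 mm tall at its top, 0.12 kg (varies); the point lies on its axis half-way up, 44.5 mm above its base; its z axis runs from base to top; it stands upright on the worktop, the round jar close beside it. The three shakers are alike
- shaker_c_mid (a point): centre of a steel and glass shaker, a cylinder 44 mm across and 89 mm tall with a steel cap 23 mm tall at its top, 0.12 kg (varies); the point lies on its axis half-way up, 44.5 mm above its base; its z axis runs from base to top; it starts fallen over, lying on its side and free to roll, its top end pointing roughly to the right as seen from the robot (-y). The three shakers are alike
- flask_mid (a point): centre (half-way up) of a conical glass flask, base 69 mm across, 105 mm tall, narrowing to the neck at its top; stands upright; a bystander to leave alone
- bulb_jar_mid (a point): centre (half-way up) of a little round glass bottle lying on its flat, 65 mm (x) x 86 mm (y, along its neck) x 62 mm tall; a bystander to leave alone
- spoon_rest_mid (a point): centre of a small boat-shaped blue and white spoon rest 38 x 68 x 16 mm lying on the worktop; a bystander to leave alone
There are look-alikes about, which are no part of the job. Leave any brown or red look-alike of the part that bears shaker_c_mid alone.

How it is judged:
By the outcome, as a careful person would: the job done as asked, in the order asked, and still so for the second after the job is handed in, with the robot touching nothing.
It also fails if it takes over 72 s, if anything falls off the work surface, if the arm or the gripper's body presses on something with over 40 N, if the wrist force passes 120 N, or if a joint passes its speed limit or range.

ROBOT

A 6-joint arm with a two-finger parallel gripper is mounted at the origin on a cart in front of the work surface, level with it; the furniture and walls round the work are solid. World frame = base frame: x ahead of the robot, y to its left, z up, the work surface at z = 0. Lengths are in m, angles in degrees, forces in N, time in s.
With the tool pointing down it reaches from about 0.25 to 0.725 m from the base axis. Payload 9.7 kg.
Tool frame: the origin (TCP) lies at the very end of the fingers, on their centre line; the grasp point (between the pads) lies 19 mm behind it; z points along the fingers, y is the line along which they close (so a half turn about z gives the same grasp; the last joint's range is limited). The gripper opens to 85 mm and grips with 20 to 120 N. Pads are 22 mm wide; open, the fingers measure 114 mm over their backs; the gripper's body (76 mm by 85 mm) begins 54 mm behind the grasp point. The pads swing forward as they close: fully open they stand 13 mm farther back than shut.
Start: joints at [69.213, 4.979, 10.078, 95.1, 0, 90], TCP at [0.195, 0.514, 0.231] pointing down, gripper open.
Joint ranges: [-179.16, 179.16], [-48.56, 103.87], [-65.8, 70.77], [-126.05, 130.52], [-82.76, 87.17], [-180, 180]. Speed limits (degrees/s): [127.2, 127.2, 147.25, 180, 180, 180].

INTERFACE

Orientations are given as [roll, pitch, yaw] about the fixed x, y, z axes, in that order (R = Rz(yaw) Ry(pitch) Rx(roll)).
In Python, from workcell import bot gives the robot as it stands.
- The arm moves only by the tool arm_command, never from a script. Its argument "series" is a list of rows, each a list of 4 numbers: the shift along the tool's x, y, z in m, then the turn about the tool's z in rad. A call has exactly 5 rows; each row is the pose to reach, as a shift and turn from the pose commanded when the call began, along the tool's axes at that moment; what a row does not reach only later rows make up. A row lasts 1/10 s, in which the tool goes at most 50 mm and 8.59 degrees, less where a joint would pass 70% of its speed; a pose out of reach is approached as far as the arm can. A call with a gripper value outside its range is refused whole. "hand" is the finger opening in m, from 0 to 0.0854, set as the call begins (left out, the last holds). The fingers move at their own pace and stop on an object; "grip_force" is the grip in N (left out, the last holds). Time passes only in rows, so rows that repeat a pose let the fingers close, or fill a call up. It gives the time, the measured TCP pose, the force, the opening and the grip force at its end, in the units of the state.
- bot.get_obs(): the state, without advancing time (a new reading comes with each control period).
- bot.camera(name): name is "scene" or "top"; returns a dict with "color" (384x512x3 uint8, blue, green, red), "camera_matrix" (3x3 intrinsics, pixels), "dist_coeffs" ([k1, k2, p1, p2, k3] as OpenCV has them; the pictures are not rectified), "xyz" and "orientation" of the camera in the world. Camera axes: x right, y up, looking along -z (the intrinsics and any distortion apply to the point x, -y, -z); pixel columns grow to the right and rows downward; lengths in m; the calibration is good to about 2 mm. A picture is of the moment at which its call begins. There is no depth.
- bot.job_done(): hands the job in; it is judged then, once.
Trained networks look in the newest picture that a camera, given by its name, has taken for a name from the list of things; names that differ only in an ending like _2 or _b are one class to them, and where a whole thing is asked for, a point or a joint stands for the part that bears it (a point fixed in the world has none). Each returns a list of dicts, best first, with "confidence" (0 to 1); they miss things now and then, are a little off and sometimes report something else, mostly with a low value. They report only what shows in the picture. A call takes as long as a camera call. They do not tell look-alikes from the thing itself.
- bot.find_in(camera, target): "location" ([column, row] in pixels, amid what is visible of it).
- bot.mark_of(camera, target): "location" ([column, row] in pixels: a listed point, or the origin of a listed thing).
The state is a dict: "time": time; "q": joint angles; "qd": joint speeds; "joint_efforts": joint torques, N m; "ee_pos": TCP position; "tcp_rot": TCP orientation; "wrist_force": force on the tool from outside, world axes, zero at the start; "torque": the same for the moment, N m; "opening": finger opening in m; "grasp_force": force on a finger pad.
Only numpy, scipy, OpenCV 4.12 (cv2) and the standard library are available. Lean on these libraries where they do the work, as an engineer would, in place of code of your own. Each camera call takes 0.05 s, during which the arm holds its last target. There are 200 camera calls.

## Working session

There is one attempt and no reset: what is moved stays moved. The work goes in short steps, Python scripts to look and compute and a tool call to move; the robot and the scene stay as the last step left them, time stands still between calls to the robot, and variables do not carry over. Pictures are saved under pics/ and viewed, at most 10 in all, crops included, and the job is handed in when it is done.

Besides the shell and the picture viewer there is one more tool, called after "Request:" by a JSON object that holds its "method" and its "body". arm_command: Moves the arm, as the interface text tells. Its arguments: {"type":"object","properties":{"series":{"type":"array"},"hand":{"type":"number"},"grip_force":{"type":"number"}},"required":["series"]}

```bash
mkdir -p pics; ls
cat > h.py <<'E'
import numpy as np, cv2
from scipy.spatial.transform import Rotation as R
from workcell import bot
def snap(n,f=None):
    c=bot.camera(n)
    if f: cv2.imwrite(f,c["color"])
    return c
def rot(c):
    o=np.array(c["orientation"],float)
    return o if o.shape==(3,3) else R.from_euler('xyz',o,degrees=True).as_matrix()
def ray(c,px):
    K=np.array(c["camera_matrix"]);D=np.array(c["dist_coeffs"])
    u=cv2.undistortPoints(np.array([[px]],float),K,D)[0,0]
    return np.array(c["xyz"]),rot(c)@np.array([u[0],-u[1],-1.])
def onz(c,px,z):
    o,d=ray(c,px); return o+d*(z-o[2])/d[2]
def proj(c,P):
    p=(np.atleast_2d(P)-np.array(c["xyz"]))@rot(c)*[1,-1,-1]
    return cv2.projectPoints(p,np.zeros(3),np.zeros(3),np.array(c["camera_matrix"]),np.array(c["dist_coeffs"]))[0][:,0]
def tri(c1,p1,c2,p2):
    o1,d1=ray(c1,p1);o2,d2=ray(c2,p2)
    s=np.linalg.lstsq(np.c_[d1,-d2],o2-o1,rcond=None)[0]
    a=o1+s[0]*d1;b=o2+s[1]*d2
    return (a+b)/2,np.linalg.norm(a-b)
E
python3 - <<'E'
from h import *
print(bot.get_obs())
for n in("scene","top"):
    c=snap(n,f"pics/{n}0.png");print(n,{k:v for k,v in c.items() if k!="color"})
    for t,z in(("shaker_a_mid",.0445),("flask_mid",.052),("bulb_jar_mid",.031),("spoon_rest_mid",.008),("caddy",0),("pocket_1",.05),("pocket_2",.05),("pocket_3",.05)):
        for d in bot.mark_of(n,t): print(t,np.round(d["location"],1),round(d["confidence"],2),np.round(onz(c,d["location"],z),3))
    for d in bot.find_in(n,"shaker_c_mid"): print("find",np.round(d["location"],1),round(d["confidence"],2))
a=cv2.imread("pics/scene0.png");b=cv2.imread("pics/top0.png")
E
```

```text
pics
{'time': 0.0, 'q': array([ 6.92140015e+01,  5.01184475e+00,  1.00342255e+01,  9.50996378e+01,
       -2.00552042e-05,  8.99997324e+01]), 'qd': array([ 0.07181362, -0.06112133,  0.02362127,  0.04809391,  0.06650823,
       -0.01405767]), 'joint_efforts': array([-4.48783379e-03, -5.20388210e+01,  4.64800572e+01,  1.63823145e-02,
       -2.41692560e-04,  1.29944021e-05]), 'ee_pos': array([0.19510148, 0.51398632, 0.23057388]), 'tcp_rot': array([-1.79922743e+02,  1.96943648e-05,  1.59214269e+02]), 'wrist_force': array([-0.90987996,  0.36857755, -0.54440483]), 'torque': array([ 0.00618454, -0.03036507, -0.02825948]), 'grasp_force': 0.0, 'opening': 0.08562250274203408}
scene {'camera_matrix': array([[389.4369194 ,   0.        , 253.26423274],
       [  0.        , 389.4369194 , 187.16537477],
       [  0.        ,   0.        ,   1.        ]]), 'dist_coeffs': array([-0.02822734,  0.        ,  0.        ,  0.        ,  0.        ]), 'xyz': array([-0.03312457, -0.71039589,  0.77648136]), 'orientation': array([ 50.78918636,  -0.86703744, -39.95736624])}
shaker_a_mid [270.2 180.9] 0.79 [ 0
[... 1339 characters left out ...]
]
spoon_rest_mid [154.1 147.7] 0.75 [0.664 0.19  0.008]
caddy [166.1 196.4] 0.76 [0.531 0.154 0.   ]
caddy [267.8 229.4] 0.58 [ 0.443 -0.119  0.   ]
pocket_1 [184.7 192.4] 0.92 [0.535 0.096 0.05 ]
pocket_1 [164.8 192.6] 0.85 [0.535 0.147 0.05 ]
pocket_1 [141.9 190.8] 0.66 [0.539 0.205 0.05 ]
pocket_2 [184.7 192.4] 0.92 [0.535 0.096 0.05 ]
pocket_2 [164.8 192.6] 0.85 [0.535 0.147 0.05 ]
pocket_2 [141.9 190.8] 0.66 [0.539 0.205 0.05 ]
pocket_3 [184.7 192.4] 0.92 [0.535 0.096 0.05 ]
pocket_3 [164.8 192.6] 0.85 [0.535 0.147 0.05 ]
pocket_3 [141.9 190.8] 0.66 [0.539 0.205 0.05 ]
find [325.3 179.9] 0.98
find [237.9 270.7] 0.84
find [353.2 224.5] 0.68
find [340.7 137.6] 0.59
find [182.4 245.7] 0.59
```

View pics/scene0.png

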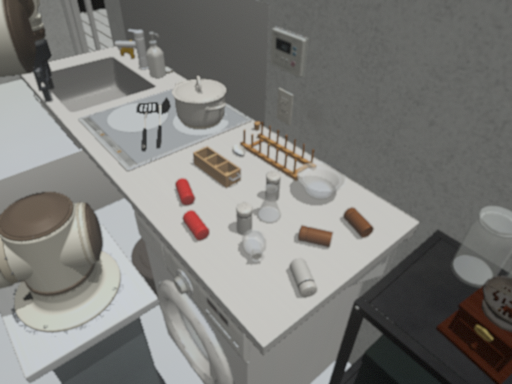

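View pics/top0.png

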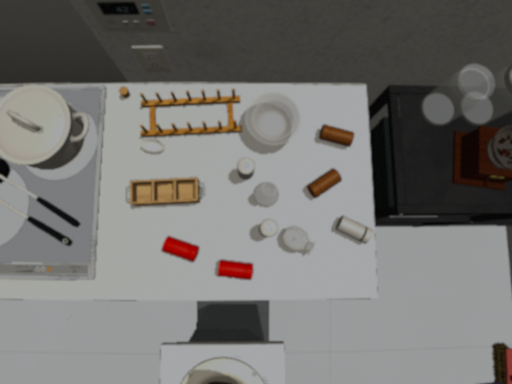

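Besides the caddy, the top view shows upright shakers at about (246,168) and (268,228), the flask at (265,195) and the jar at (296,239). Lying things that could be taken for shaker_c:
- red at (181,248)
- red at (235,270)
- brown at (325,182)
- brown at (337,135)
- white/steel at (353,229)

The steel and glass one at (353,229) fits the description, so I'll check it in a close crop.

Run:
```python
from h import *
C={n:snap(n) for n in("scene","top")}
for n,c in C.items():
    for t in("shaker_a_mid","shaker_b_mid","shaker_c_mid"):
      for f in("find_in","mark_of"):
        for d in getattr(bot,f)(n,t): print(n,t,f,np.round(d["location"],1),round(d["confidence"],2))
t=C["top"]["color"][145:265,225:385]; s=C["scene"]["color"][165:300,225:350]
cv2.imwrite("pics/ct.png",cv2.resize(t,None,fx=5,fy=5,interpolation=cv2.INTER_CUBIC))
cv2.imwrite("pics/cs.png",cv2.resize(s,None,fx=4.4,fy=4.4,interpolation=cv2.INTER_CUBIC))
```

```text
scene shaker_a_mid find_in [273.6 177.6] 0.75
scene shaker_a_mid mark_of [271.7 184.9] 0.79
scene shaker_a_mid mark_of [301.  278.7] 0.52
scene shaker_a_mid mark_of [226.2 165.3] 0.27
scene shaker_b_mid find_in [249.4 216.9] 0.75
scene shaker_b_mid find_in [273.4 179.3] 0.35
scene shaker_b_mid mark_of [246.8 218.4] 0.9
scene shaker_c_mid find_in [301.9 281.4] 0.88
scene shaker_c_mid find_in [358.8 221.7] 0.83
scene shaker_c_mid find_in [313.7 233.3] 0.76
scene shaker_c_mid find_in [184.7 191.1] 0.65
scene shaker_c_mid find_in [197.2 224.5] 0.56
scene shaker_c_mid mark_of [195.8 224.7] 0.85
scene shaker_c_mid mark_of [312.4 234.5] 0.81
scene shaker_c_mid mark_of [355.3 222. ] 0.76
scene shaker_c_mid mark_of [305.  277.4] 0.74
scene shaker_c_mid mark_of [184.9 190. ] 0.74
scene shaker_c_mid mark_of [216.1 161.7] 0.29
top shaker_a_mid find_in [298.8 238.8] 0.72
top shaker_a_mid find_in [244.7 168.5] 0.51
top shaker_a_mid mark_of [244.8 170.6] 0.55
top shaker_b_mid find_in [270.2 228.4] 0.71
top shaker_b_mid mark_of [267.7 227.1] 0.62
top shaker_b_mid mark_of [245.5 170.1] 0.5
top shaker_c_mid find_in [325.7 181.7] 0.77
top shaker_c_mid find_in [234.9 270.4] 0.7
top shaker_c_mid find_in [180.  245.5] 0.67
top shaker_c_mid find_in [337.9 134.5] 0.59
top shaker_c_mid find_in [246.1 166.8] 0.27
top shaker_c_mid mark_of [338.1 135.5] 0.96
top shaker_c_mid mark_of [235.2 271.4] 0.92
top shaker_c_mid mark_of [324.6 180.8] 0.69
top shaker_c_mid mark_of [183.5 248.4] 0.6
top shaker_c_mid mark_of [353.9 227.1] 0.56
top shaker_c_mid mark_of [139.8 191.9] 0.56
```

View pics/ct.png

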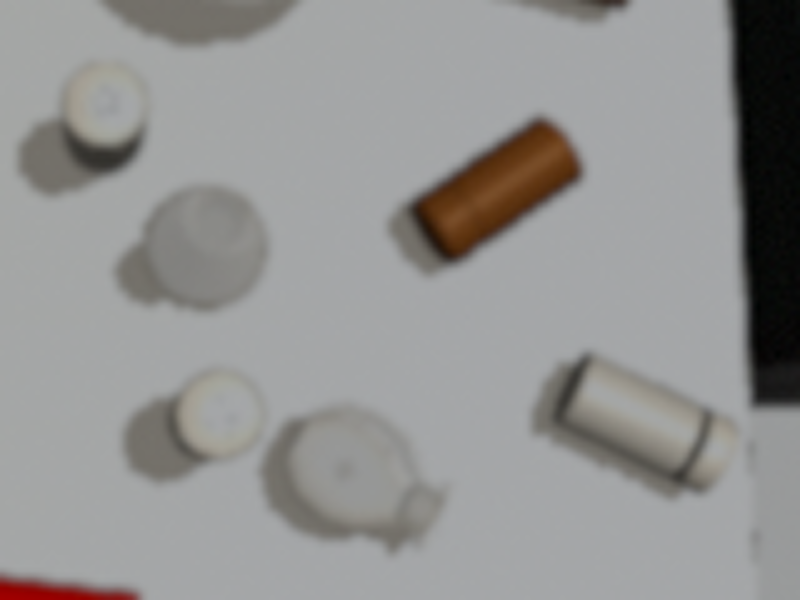

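View pics/cs.png

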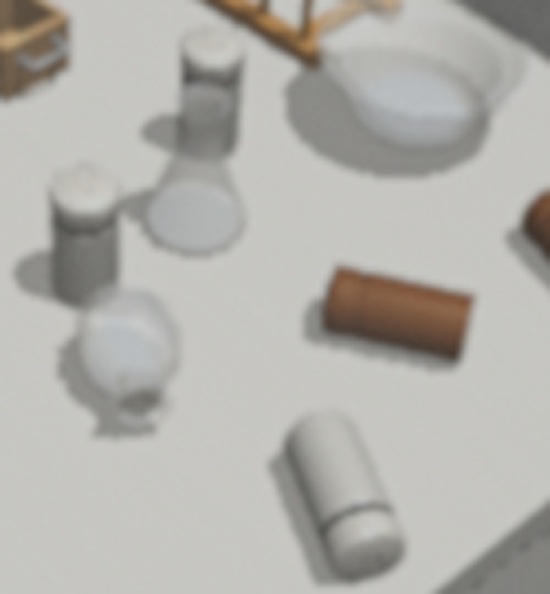

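Run:
```python
from h import *
C={n:snap(n) for n in("scene","top")}
s,t=C["scene"],C["top"]
for k,pt,ps in(("a",(245.8,165.6),(273.2,175.5)),("b",(268.8,227.8),(244.5,207))):
    print(k,onz(t,pt,.089).round(4),onz(s,ps,.089).round(4),tri(t,pt,s,ps)[0].round(4))
for k,p in(("base",(341,222.6)),("top",(369,236.6)),("seam",(225+698/5,145+447/5))): print("c",k,onz(t,p,.022).round(4))
print("cs mid",onz(s,(225+345/4.4,165+495/4.4),.026).round(4),onz(s,(305,277.4),.022).round(4))
# caddy: segment bamboo in top by colour
h=cv2.cvtColor(t["color"],cv2.COLOR_BGR2HSV)
m=cv2.inRange(h,(8,70,60),(28,255,255)); m[:172]=0;m[215:]=0;m[:,:115]=0;m[:,215:]=0
ys,xs=np.nonzero(m);W=np.array([onz(t,(x,y),.05)[:2] for x,y in zip(xs,ys)],np.float32)
print(cv2.minAreaRect(W),cv2.minAreaRect(np.c_[xs,ys].astype(np.float32)))
# overlay
img=cv2.resize(t["color"],None,fx=1,fy=1)
im=cv2.resize(t["color"][165:220,115:215],None,fx=8,fy=8,interpolation=cv2.INTER_CUBIC)
cv2.imwrite("pics/cad.png",im)
```

```text
a [ 0.5966 -0.0599  0.089 ] [ 0.5955 -0.0664  0.089 ] [ 0.599  -0.0608  0.0836]
b [ 0.4435 -0.1152  0.089 ] [ 0.4452 -0.1199  0.089 ] [ 0.4453 -0.1166  0.0864]
c base [ 0.4589 -0.3104  0.022 ]
c top [ 0.4218 -0.3837  0.022 ]
c seam [ 0.4276 -0.3722  0.022 ]
cs mid [ 0.4407 -0.3486  0.026 ] [ 0.4464 -0.3489  0.022 ]
((0.5386172533035278, 0.14867240190505981), (0.06385468691587448, 0.1742299348115921), 2.886298656463623) ((163.85910034179688, 191.1820526123047), (24.7191219329834, 68.81404113769531), 87.1375961303711)
```

View pics/cad.png

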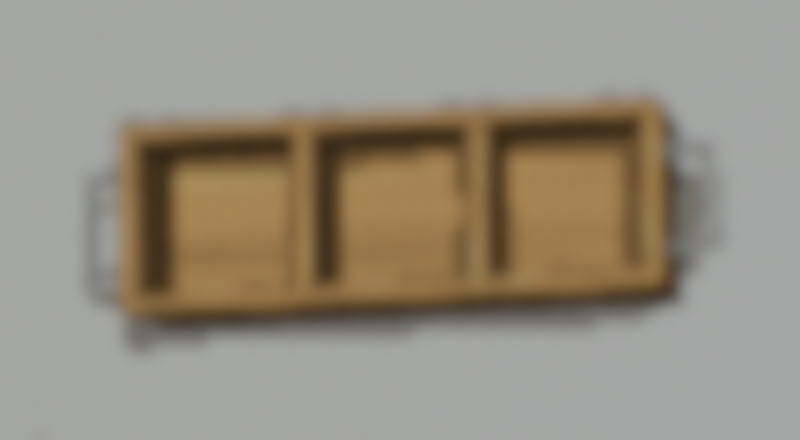

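The steel and glass one is shaker_c, with its cap at the lower right, at about (369,237) in the top view. The caddy's rim measures 64 x 174 mm, as it should, with its centre at (0.539, 0.149) and a yaw of 2.9°. The measured points:
- shaker a (0.597, -0.061)
- shaker b (0.4445, -0.1165)
- shaker c middle (0.441, -0.348), with its axis along (-0.45, -0.89)

I'll turn the tool to yaw 63° first.

Request:
{"method": "arm_command", "body": {"series": [[0,0,0,0.15],[0,0,0,0.3],[0,0,0,0.45],[0,0,0,0.6],[0,0,0,0.745]], "hand": 0.085, "grip_force": 20}}

```text
time: 2.3
ee_pos: [0.1952, 0.5142, 0.2313]
tcp_rot: [180.0, -0.0, 116.2]
wrist_force: [-0.7, 0.5, -0.3]
opening: 0.085
grasp_force: 0.0
```

Request:
{"method": "arm_command", "body": {"series": [[0,0,0,0.15],[0,0,0,0.3],[0,0,0,0.45],[0,0,0,0.6],[0,0,0,0.745]]}}

```text
time: 2.8
ee_pos: [0.1952, 0.5142, 0.2313]
tcp_rot: [180.0, 0.0, 73.5]
wrist_force: [0.4, 0.1, -0.0]
opening: 0.0849
grasp_force: 0.0
```

Request:
{"method": "arm_command", "body": {"series": [[0,0,0,0.15],[0,0,0,0.187],[0,0,0,0.187],[0,0,0,0.187],[0,0,0,0.187]]}}

```text
time: 3.3
ee_pos: [0.2209, 0.5026, 0.2313]
tcp_rot: [-178.8, 0.0, 65.7]
wrist_force: [-0.1, -0.2, 0.2]
opening: 0.0851
grasp_force: 0.0
```

```bash
cat >> h.py <<'E'
def go(x,y,z,yaw=None):
    o=bot.get_obs();p=o["ee_pos"];r=R.from_euler('xyz',o["tcp_rot"],degrees=True).as_matrix()
    w=o["tcp_rot"][2]
    print("t",round(o["time"],2),"pos",p.round(4),"rot",o["tcp_rot"].round(1),"q",o["q"].round(0),"f",o["wrist_force"].round(1),"op",round(o["opening"],4),"gf",round(float(o["grasp_force"]),1))
    print("shift",(r.T@(np.array([x,y,z])-p)).round(4),"turn",None if yaw is None else round(np.deg2rad((w-yaw+180)%360-180),3))
E
python3 -c "
from h import *
go(.4265,-.377,.15,63.1)"
```

```text
t 3.3 pos [0.2209 0.5026 0.2313] rot [-178.8    0.    65.7] q [ 66.   5.  10.  95.   1. 180.] f [-0.1 -0.2  0.2] op 0.0851 gf 0.0
shift [-0.7167  0.5513  0.0698] turn 0.045
```

Request:
{"method": "arm_command", "body": {"series": [[-0.038,0.029,0,0],[-0.076,0.058,0,0],[-0.114,0.087,0,0],[-0.152,0.116,0,0],[-0.19,0.145,0,0]]}}

```text
time: 3.8
ee_pos: [0.2746, 0.2681, 0.2283]
tcp_rot: [-178.8, -0.0, 65.7]
wrist_force: [1.1, 0.2, 0.3]
opening: 0.0851
grasp_force: 0.0
```

Request:
{"method": "arm_command", "body": {"series": [[-0.038,0.029,0,0],[-0.076,0.058,0,0],[-0.114,0.087,0,0],[-0.152,0.116,0,0],[-0.19,0.145,0,0]]}}

```text
time: 4.3
ee_pos: [0.3286, 0.0352, 0.2256]
tcp_rot: [-178.8, -0.0, 65.7]
wrist_force: [1.3, -0.4, 0.1]
opening: 0.0852
grasp_force: 0.0
```

```bash
python3 -c "
from h import *
go(.4265,-.377,.15,63.1)"
```

```text
t 4.3 pos [0.3286 0.0352 0.2256] rot [-178.8   -0.    65.7] q [  6. -24. -16.  99.   1. 120.] f [ 1.3 -0.4  0.1] op 0.0852 gf 0.0
shift [-0.3355  0.2602  0.0702] turn 0.046
```

Request:
{"method": "arm_command", "body": {"series": [[-0.038,0.029,0,0.02],[-0.076,0.058,0,0.046],[-0.114,0.087,0,0.046],[-0.152,0.117,0,0.046],[-0.19,0.147,0,0.046]]}}

```text
time: 4.8
ee_pos: [0.3844, -0.1989, 0.2224]
tcp_rot: [-178.8, 0.1, 63.0]
wrist_force: [1.2, -0.1, 0.2]
opening: 0.0848
grasp_force: 0.0
```

Request:
{"method": "arm_command", "body": {"series": [[-0.034,0.025,0.02,0],[-0.068,0.05,0.04,0],[-0.102,0.076,0.06,0],[-0.136,0.107,0.07,0],[-0.136,0.107,0.07,0]]}}

```text
time: 5.3
ee_pos: [0.4166, -0.3691, 0.146]
tcp_rot: [-178.5, 0.1, 62.9]
wrist_force: [-0.6, 1.8, -0.5]
opening: 0.0847
grasp_force: 0.0
```

Run:
```python
from h import *
go(.4265,-.377,.004,63.1)
c=snap("top")
cv2.imwrite("pics/g1.png",cv2.resize(c["color"][180:270,290:400],None,fx=6,fy=6,interpolation=cv2.INTER_CUBIC))
```

```text
t 5.3 pos [ 0.4166 -0.3691  0.146 ] rot [-1.785e+02  1.000e-01  6.290e+01] q [-41.   6.   2.  87.  -0.  76.] f [-0.6  1.8 -0.5] op 0.0847 gf 0.0
shift [-0.0024  0.0161  0.1416] turn -0.004
```

View pics/g1.png

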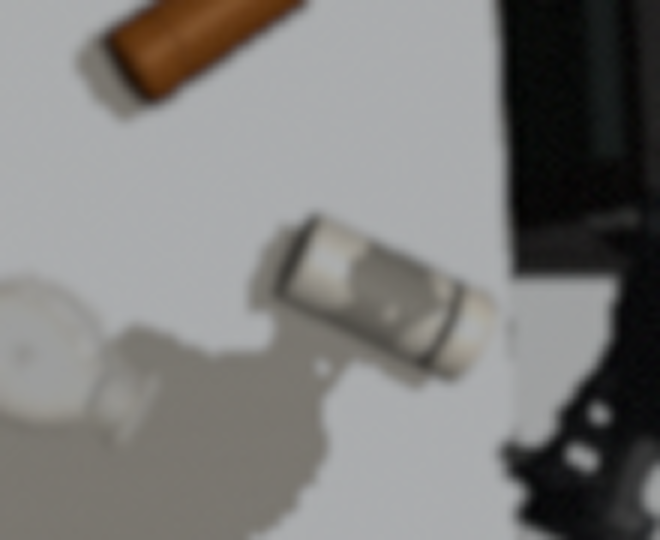

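The crop shows c unmoved: its base edge is near (290,255) and its cap near (470,340) in the crop, and the gripper is still off to the lower right. I'll check the settled pose before going down.

Run:
```python
from h import *
go(.4265,-.377,.06)
c=snap("top");print(proj(c,[[.4265,-.377,.022],[.441,-.348,.044]]))
```

```text
t 5.35 pos [ 0.4164 -0.3672  0.1477] rot [-178.6    0.    62.9] q [-41.   6.   2.  87.  -0.  76.] f [-0.4  1.   1. ] op 0.0852 gf 0.0
shift [-0.004   0.0157  0.0873] turn None
[[366.42520807 234.8111936 ]
 [358.06014736 229.04547513]]
```

Request:
{"method": "arm_command", "body": {"series": [[-0.006,0.008,0.03,0],[-0.012,0.0155,0.06,0],[-0.012,0.0155,0.08,0],[-0.012,0.0155,0.09,0],[-0.012,0.0155,0.09,0]]}}

```text
time: 5.9
ee_pos: [0.423, -0.3818, 0.0597]
tcp_rot: [-178.7, 0.1, 63.1]
wrist_force: [0.2, -0.5, 0.4]
opening: 0.0848
grasp_force: 0.0
```

Run:
```python
from h import *
c=snap("top");go(.423,-.384,.004)
```

```text
t 5.95 pos [ 0.4234 -0.3824  0.0608] rot [-1.788e+02  1.000e-01  6.310e+01] q [-42.   9.  -4.  78.  -0.  75.] f [0.3 0.2 0.6] op 0.085 gf 0.0
shift [-0.0015  0.0015  0.0568] turn None
```

Request:
{"method": "arm_command", "body": {"series": [[-0.001,0.001,0.02,0],[-0.001,0.001,0.04,0],[-0.001,0.001,0.05,0],[-0.001,0.001,0.055,0],[-0.001,0.001,0.055,0]]}}

```text
time: 6.45
ee_pos: [0.4227, -0.384, 0.0054]
tcp_rot: [-178.8, 0.1, 63.0]
wrist_force: [-0.2, -0.3, -1.0]
opening: 0.085
grasp_force: 0.0
```

Request:
{"method": "arm_command", "body": {"series": [[0,0,0,0],[0,0,0,0],[0,0,0,0],[0,0,0,0],[0,0,0,0]], "hand": 0.05}}

```text
time: 6.95
ee_pos: [0.4226, -0.3841, 0.005]
tcp_rot: [-178.8, 0.1, 63.0]
wrist_force: [-0.9, 0.4, 0.3]
opening: 0.0496
grasp_force: 0.0
```

Request:
{"method": "arm_command", "body": {"series": [[0,0,0,0],[0,0,0,0],[0,0,0,0],[0,0,0,0],[0,0,0,0]], "hand": 0.043}}

```text
time: 7.45
ee_pos: [0.4225, -0.384, 0.0049]
tcp_rot: [-178.8, 0.1, 63.0]
wrist_force: [-0.9, -0.8, 2.7]
opening: 0.0429
grasp_force: 8.8
```

Request:
{"method": "arm_command", "body": {"series": [[0,0,-0.01,0],[0,0,-0.02,0],[0,0,-0.03,0],[0,0,-0.04,0],[0,0,-0.05,0]]}}

```text
time: 7.95
ee_pos: [0.4236, -0.3845, 0.0559]
tcp_rot: [-178.8, 0.1, 63.0]
wrist_force: [0.7, 0.1, -0.8]
opening: 0.043
grasp_force: 8.9
```

Run:
```python
from h import *
c=snap("scene");go(.423,-.384,.09)
cv2.imwrite("pics/g2.png",cv2.resize(c["color"][210:330,240:370],None,fx=4.5,fy=4.5,interpolation=cv2.INTER_CUBIC))
```

```text
t 8.0 pos [ 0.4242 -0.385   0.0577] rot [-1.789e+02  1.000e-01  6.300e+01] q [-42.   9.  -4.  77.  -0.  75.] f [ 0.3 -0.1  1.4] op 0.043 gf 8.9
shift [ 0.0003 -0.0021 -0.0323] turn None
```

View pics/g2.png

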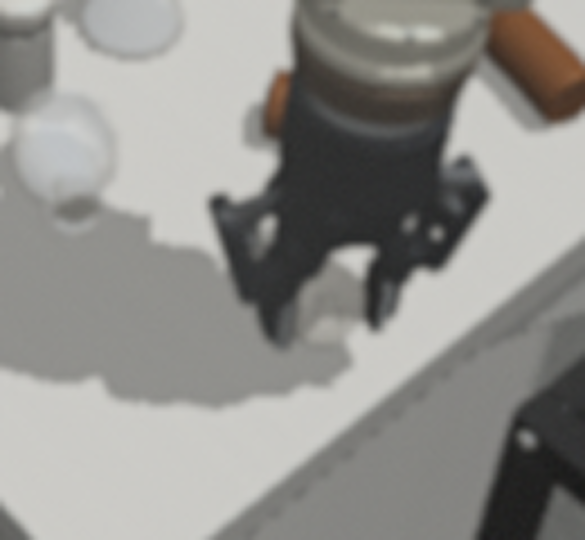

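Request:
{"method": "arm_command", "body": {"series": [[0,0,-0.02,0],[0,0,-0.04,0],[0,0,-0.06,0],[0,0,-0.065,0],[0,0,-0.065,0]]}}

```text
time: 8.5
ee_pos: [0.4251, -0.3853, 0.1203]
tcp_rot: [-178.9, 0.1, 63.0]
wrist_force: [-0.1, -0.3, -2.8]
opening: 0.0435
grasp_force: 9.2
```

Run:
```python
from h import *
d=np.array([-.45,-.89,0])
T=[]
for n in("scene","top"):
    c=snap(n);o=bot.get_obs();T.append(o["torque"]);p=o["ee_pos"];g=p+[0,0,.019]
    for th in (0,30,60,90):
        e=d*np.cos(np.deg2rad(th))+np.array([0,0,np.sin(np.deg2rad(th))])
        print(n,th,proj(c,g-e*.037).round(0))
    for f in("find_in","mark_of"):
      for t in("shaker_b_mid","shaker_c_mid"):
        print(f,t,[(np.round(x["location"]),round(x["confidence"],2)) for x in getattr(bot,f)(n,t)])
print(np.mean(T,0));go(.423,-.384,.12)
```

```text
scene 0 [[310. 246.]]
scene 30 [[310. 254.]]
scene 60 [[311. 262.]]
scene 90 [[314. 270.]]
find_in shaker_b_mid [(array([248., 217.]), 0.87), (array([318., 261.]), 0.19)]
find_in shaker_c_mid [(array([198., 223.]), 0.78), (array([360., 223.]), 0.75), (array([184., 189.]), 0.73), (array([217., 167.]), 0.65), (array([318., 261.]), 0.57)]
mark_of shaker_b_mid [(array([248., 217.]), 0.6)]
mark_of shaker_c_mid [(array([195., 225.]), 0.96), (array([357., 220.]), 0.9), (array([309., 257.]), 0.86), (array([185., 190.]), 0.57), (array([312., 235.]), 0.44)]
top 0 [[373. 228.]]
top 30 [[372. 229.]]
top 60 [[375. 232.]]
top 90 [[381. 235.]]
find_in shaker_b_mid [(array([269., 228.]), 0.71), (array([247., 171.]), 0.56)]
find_in shaker_c_mid [(array([236., 266.]), 0.93), (array([339., 137.]), 0.78), (array([370., 224.]), 0.77), (array([324., 181.]), 0.61), (array([180., 247.]), 0.61)]
mark_of shaker_b_mid [(array([266., 230.]), 0.64)]
mark_of shaker_c_mid [(array([237., 267.]), 0.98), (array([371., 228.]), 0.97), (array([335., 134.]), 0.94), (array([181., 250.]), 0.87), (array([323., 183.]), 0.65), (array([248., 171.]), 0.23)]
[-0.04028478 -0.01773954 -0.00391768]
t 9.0 pos [ 0.4247 -0.3849  0.1195] rot [-1.788e+02  1.000e-01  6.300e+01] q [-42.   9.   2.  84.  -0.  75.] f [-0.2  0.6 -1.3] op 0.0433 gf 9.2
shift [ 0.     -0.0019 -0.0005] turn None
```

Request:
{"method": "arm_command", "body": {"series": [[0,0,0.015,0],[0,0,0.03,0],[0,0,0.042,0],[0,0,0.042,0],[0,0,0.042,0]]}}

```text
time: 9.5
ee_pos: [0.4237, -0.3844, 0.0773]
tcp_rot: [-178.7, 0.1, 63.0]
wrist_force: [0.2, 0.3, -1.6]
opening: 0.0433
grasp_force: 9.2
```

Request:
{"method": "arm_command", "body": {"series": [[0,0,0,0],[0,0,0,0],[0,0,0,0],[0,0,0,0],[0,0,0,0]], "hand": 0.0433}}

```text
time: 10.0
ee_pos: [0.424, -0.3847, 0.078]
tcp_rot: [-178.8, 0.1, 63.0]
wrist_force: [0.0, 0.7, -2.2]
opening: 0.0437
grasp_force: 5.5
```

Request:
{"method": "arm_command", "body": {"series": [[0,0,0,0],[0,0,0,0],[0,0,0,0],[0,0,0,0],[0,0,0,0]], "hand": 0.0435}}

```text
time: 10.5
ee_pos: [0.424, -0.3847, 0.0779]
tcp_rot: [-178.8, 0.1, 63.0]
wrist_force: [-0.2, -0.4, -0.2]
opening: 0.0435
grasp_force: 0.9
```

```bash
cat >> h.py <<'E'
def chk(L=.037,d=(-.45,-.89,0)):
    d=np.array(d)
    for n in("scene","top"):
        c=snap(n);o=bot.get_obs();g=o["ee_pos"]+[0,0,.019]
        print(n,[(th,proj(c,g-(d*np.cos(np.deg2rad(th))+np.array([0,0,np.sin(np.deg2rad(th))]))*L)[0].round(0)) for th in(0,30,60,90)])
        for t in("shaker_b_mid","shaker_c_mid"):
            print(t,[(np.round(x["location"]),round(x["confidence"],2)) for x in bot.mark_of(n,t)])
    go(.423,-.384,.08)
E
python3 -c "
from h import *
chk()"
```

```text
scene [(0, array([307., 259.])), (30, array([307., 266.])), (60, array([309., 274.])), (90, array([311., 282.]))]
shaker_b_mid [(array([250., 218.]), 0.67)]
shaker_c_mid [(array([357., 222.]), 0.92), (array([311., 287.]), 0.8), (array([196., 224.]), 0.75), (array([185., 190.]), 0.74), (array([312., 234.]), 0.38)]
top [(0, array([367., 228.])), (30, array([366., 230.])), (60, array([369., 232.])), (90, array([375., 236.]))]
shaker_b_mid [(array([168., 194.]), 0.59), (array([268., 231.]), 0.58)]
shaker_c_mid [(array([182., 246.]), 0.87), (array([236., 272.]), 0.71), (array([326., 182.]), 0.68), (array([373., 234.]), 0.64), (array([336., 139.]), 0.61)]
t 10.8 pos [ 0.424  -0.3846  0.0779] rot [-1.788e+02  1.000e-01  6.300e+01] q [-42.   9.  -3.  80.  -0.  75.] f [-0.6 -0.6  0.8] op 0.0436 gf 1.0
shift [ 0.0001 -0.0012 -0.0021] turn None
```

Run:
```python
from h import *
c=snap("scene");t=snap("top");go(.423,-.384,.06)
a=cv2.resize(c["color"][220:310,260:360],None,fx=4,fy=4,interpolation=cv2.INTER_CUBIC)
b=cv2.resize(t["color"][180:270,310:410],None,fx=4,fy=4,interpolation=cv2.INTER_CUBIC)
cv2.imwrite("pics/g3.png",np.hstack([a,b]))
```

```text
t 10.9 pos [ 0.424  -0.3846  0.0778] rot [-1.788e+02  1.000e-01  6.300e+01] q [-42.   9.  -3.  80.  -0.  75.] f [-0.5  0.1  1.3] op 0.0436 gf 1.0
shift [ 0.0002 -0.0008  0.0179] turn None
```

View pics/g3.png

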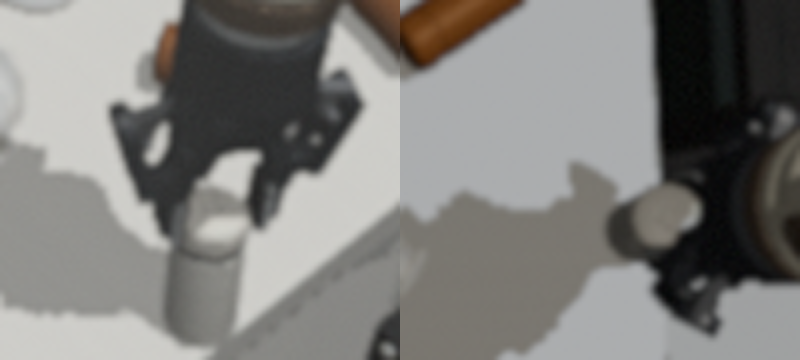

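Shaker c has swung upright in the loose grip, cap up. In the left half its cap is near (215,215) and its foot near (202,335). I'll firm the grip a little, bring it to where it lay, and set it down.

Request:
{"method": "arm_command", "body": {"series": [[0,0,0,0],[0,0,0,0],[0,0,0,0],[0,0,0,0],[0,0,0,0]], "hand": 0.0425}}

```text
time: 11.4
ee_pos: [0.424, -0.3847, 0.0779]
tcp_rot: [-178.8, 0.1, 63.0]
wrist_force: [0.3, 1.0, 2.3]
opening: 0.0425
grasp_force: 14.6
```

Request:
{"method": "arm_command", "body": {"series": [[0,0,-0.01,0],[0.012,0,-0.02,0],[0.025,0,-0.02,0],[0.036,0,-0.02,0],[0.042,0,-0.02,0]]}}

```text
time: 11.9
ee_pos: [0.444, -0.3458, 0.0975]
tcp_rot: [-178.8, 0.1, 63.1]
wrist_force: [-0.8, -0.0, -1.1]
opening: 0.043
grasp_force: 14.6
```

Request:
{"method": "arm_command", "body": {"series": [[0,0,0,0],[0,0,0,0],[0,0,0.005,0],[0,0,0.01,0],[0,0,0.01,0]]}}

```text
time: 12.4
ee_pos: [0.4426, -0.3472, 0.0865]
tcp_rot: [-178.7, 0.1, 63.0]
wrist_force: [-0.5, -0.4, -1.8]
opening: 0.0427
grasp_force: 14.6
```

```bash
python3 -c "
from h import *
c=snap('scene')
print('c mark',[(np.round(x['location']),round(x['confidence'],2)) for x in bot.mark_of('scene','shaker_c_mid')+bot.mark_of('scene','shaker_b_mid')])
p=bot.get_obs()['ee_pos']
for z in (.0445,.05,.055,.06,.065,.07): print(z,proj(c,[p[0],p[1],z]).round(0))
go(.43,-.34,.06)"
```

```text
c mark [(array([197., 224.]), 0.92), (array([305., 270.]), 0.9), (array([184., 190.]), 0.79), (array([313., 233.]), 0.59), (array([249., 217.]), 0.89)]
0.0445 [[304. 272.]]
0.05 [[305. 270.]]
0.055 [[305. 269.]]
0.06 [[305. 268.]]
0.065 [[305. 266.]]
0.07 [[306. 265.]]
t 12.55 pos [ 0.4431 -0.3474  0.0877] rot [-1.788e+02  1.000e-01  6.300e+01] q [-38.   8.  -3.  81.  -0.  79.] f [-0.8  0.5 -0.9] op 0.0424 gf 14.6
shift [ 0.0007 -0.0144  0.028 ] turn None
```

Request:
{"method": "arm_command", "body": {"series": [[0,0,0.003,0],[0,0,0.006,0],[0,0,0.006,0],[0,0,0.006,0],[0,0,0.006,0]], "hand": 0.043}}

```text
time: 13.05
ee_pos: [0.4431, -0.3472, 0.0818]
tcp_rot: [-178.8, 0.1, 63.0]
wrist_force: [0.1, 0.3, -2.2]
opening: 0.0434
grasp_force: 9.1
```

Request:
{"method": "arm_command", "body": {"series": [[0,0,0.001,0],[0,0,0.002,0],[0,0,0.003,0],[0,0,0.003,0],[0,0,0.003,0]]}}

```text
time: 13.55
ee_pos: [0.443, -0.3472, 0.0787]
tcp_rot: [-178.8, 0.1, 63.0]
wrist_force: [0.9, -0.2, -1.5]
opening: 0.043
grasp_force: 9.1
```

Request:
{"method": "arm_command", "body": {"series": [[0,0,0.001,0],[0,0,0.002,0],[0,0,0.003,0],[0,0,0.003,0],[0,0,0.003,0]]}}

```text
time: 14.05
ee_pos: [0.4435, -0.3479, 0.0774]
tcp_rot: [-178.9, 0.1, 63.0]
wrist_force: [-1.6, -0.7, 8.8]
opening: 0.0431
grasp_force: 9.8
```

Request:
{"method": "arm_command", "body": {"series": [[0,0,0,0],[0,0,0,0],[0,0,0,0],[0,0,0,0],[0,0,0,0]], "hand": 0.044}}

```text
time: 14.55
ee_pos: [0.4429, -0.3471, 0.0755]
tcp_rot: [-178.8, 0.1, 63.0]
wrist_force: [0.1, -0.0, 0.6]
opening: 0.0437
grasp_force: 0.2
```

Request:
{"method": "arm_command", "body": {"series": [[0,0,0,0],[0,0,0,0],[0,0,0,0],[0,0,0,0],[0,0,0,0]], "hand": 0.075}}

```text
time: 15.05
ee_pos: [0.443, -0.3472, 0.0757]
tcp_rot: [-178.8, 0.1, 63.0]
wrist_force: [0.4, 0.7, 1.1]
opening: 0.0754
grasp_force: 0.0
```

Request:
{"method": "arm_command", "body": {"series": [[0,0,-0.02,0],[0,0,-0.05,0],[0,0,-0.08,0],[0,0,-0.08,0],[0,0,-0.08,0]]}}

```text
time: 15.55
ee_pos: [0.4448, -0.3481, 0.1562]
tcp_rot: [-178.9, 0.1, 63.0]
wrist_force: [-0.6, 1.8, -0.9]
opening: 0.0749
grasp_force: 0.0
```

Run:
```python
from h import *
go(.443,-.347,.055)
c=snap("scene");t=snap("top")
for n,k in(("scene",c),("top",t)):
    print(n,[(np.round(x["location"]),round(x["confidence"],2)) for x in bot.mark_of(n,"shaker_b_mid")+bot.mark_of(n,"shaker_c_mid")], proj(k,[[.443,-.347,.0445],[.443,-.347,.089]]).round(1))
a=cv2.resize(c["color"][220:320,250:360],None,fx=4,fy=4,interpolation=cv2.INTER_CUBIC)
b=cv2.resize(t["color"][170:270,310:400],None,fx=4,fy=4,interpolation=cv2.INTER_CUBIC)
cv2.imwrite("pics/g4.png",np.hstack([a,b]))
```

```text
t 15.55 pos [ 0.4448 -0.3481  0.1562] rot [-1.789e+02  1.000e-01  6.300e+01] q [-38.   7.   4.  88.  -0.  79.] f [-0.6  1.8 -0.9] op 0.0749 gf 0.0
shift [ 3.000e-04 -1.000e-04  1.012e-01] turn None
scene [(array([248., 220.]), 0.6), (array([315., 233.]), 0.96), (array([197., 225.]), 0.83), (array([186., 190.]), 0.73), (array([357., 220.]), 0.67), (array([304., 278.]), 0.62)] [[304.4 271.7]
 [306.3 259.3]]
top [(array([272., 229.]), 0.67), (array([338., 136.]), 0.97), (array([324., 180.]), 0.85), (array([234., 268.]), 0.72), (array([362., 227.]), 0.63), (array([179., 247.]), 0.55)] [[357.7 228.3]
 [363.6 227.6]]
```

View pics/g4.png

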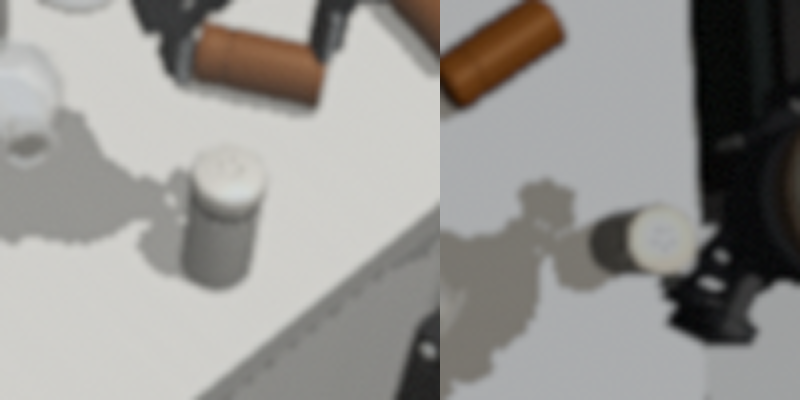

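Shaker c stands free and upright. Its cap is at (662,238) in the right half, and the gripper is well clear. I'll take it again, lower on the cap and shifted 6 mm to centre on it.

Request:
{"method": "arm_command", "body": {"series": [[-0.006,0,0.03,0],[-0.006,0,0.06,0],[-0.006,0,0.085,0],[-0.006,0,0.1,0],[-0.006,0,0.1,0]]}}

```text
time: 16.35
ee_pos: [0.4388, -0.3515, 0.0535]
tcp_rot: [-178.6, 0.0, 63.0]
wrist_force: [-0.0, 0.3, 0.2]
opening: 0.0749
grasp_force: 0.0
```

Request:
{"method": "arm_command", "body": {"series": [[0,0,0,0],[0,0,0,0],[0,0,0,0],[0,0,0,0],[0,0,0,0]], "hand": 0.036, "grip_force": 25}}

```text
time: 16.85
ee_pos: [0.4405, -0.3529, 0.0574]
tcp_rot: [-178.9, 0.1, 63.0]
wrist_force: [-1.0, 0.3, 5.7]
opening: 0.0432
grasp_force: 25.5
```

Request:
{"method": "arm_command", "body": {"series": [[0,0,-0.03,0],[0,0,-0.06,0],[0,0,-0.09,0],[0,0,-0.12,0],[0,0,-0.13,0]]}}

```text
time: 17.35
ee_pos: [0.4433, -0.3541, 0.1891]
tcp_rot: [-179.0, 0.1, 63.0]
wrist_force: [-0.2, -0.2, -0.9]
opening: 0.0428
grasp_force: 26.3
```

Run:
```python
from h import *
go(.542,.093,.185,92.9)
```

```text
t 17.35 pos [ 0.4433 -0.3541  0.1891] rot [-1.79e+02  1.00e-01  6.30e+01] q [-38.   8.   8.  92.  -0.  79.] f [-0.2 -0.2 -0.9] op 0.0428 gf 26.3
shift [ 0.4432 -0.1147  0.0051] turn -0.521
```

Request:
{"method": "arm_command", "body": {"series": [[0.045,-0.014,-0.01,-0.13],[0.09,-0.028,-0.01,-0.26],[0.135,-0.042,-0.01,-0.39],[0.18,-0.057,-0.01,-0.521],[0.225,-0.071,-0.01,-0.521]]}}

```text
time: 17.85
ee_pos: [0.4811, -0.119, 0.196]
tcp_rot: [-178.9, -0.6, 93.1]
wrist_force: [1.2, 0.4, -0.6]
opening: 0.0429
grasp_force: 26.4
```

Run:
```python
from h import *
go(.536,.205,.195,92.9)
```

```text
t 17.85 pos [ 0.4811 -0.119   0.196 ] rot [-178.9   -0.6   93.1] q [-14.  -2.  -1.  92.   0.  73.] f [ 1.2  0.4 -0.6] op 0.0429 gf 26.4
shift [0.3205 0.0725 0.0027] turn 0.004
```

Request:
{"method": "arm_command", "body": {"series": [[0.044,0.01,0,0.004],[0.088,0.02,0,0.004],[0.132,0.03,0,0.004],[0.176,0.04,0,0.004],[0.22,0.05,0,0.004]]}}

```text
time: 18.35
ee_pos: [0.5202, 0.1033, 0.1972]
tcp_rot: [-178.9, -0.5, 92.6]
wrist_force: [0.6, -1.1, -1.6]
opening: 0.043
grasp_force: 26.4
```

Request:
{"method": "arm_command", "body": {"series": [[0.04,0.008,0.01,0],[0.08,0.016,0.03,0],[0.1,0.0225,0.045,0],[0.1,0.0225,0.06,0],[0.1,0.0225,0.065,0]]}}

```text
time: 18.85
ee_pos: [0.5358, 0.2026, 0.1307]
tcp_rot: [-178.7, -0.5, 92.7]
wrist_force: [0.5, -0.3, -0.8]
opening: 0.0426
grasp_force: 26.4
```

Run:
```python
from h import *
t=snap("top");t=snap("top");go(.536,.205,.13,92.9);p=bot.get_obs()["ee_pos"]
tip=p[2]-.0565
for n in("top","scene"):
    c=snap(n) 
    print(n,[(np.round(x["location"]),round(x["confidence"],2)) for x in bot.mark_of(n,"shaker_b_mid")+bot.mark_of(n,"shaker_c_mid")],proj(c,[p[0],p[1],tip+.0445]).round(1))
a=cv2.resize(t["color"][150:230,90:220],None,fx=4,fy=4,interpolation=cv2.INTER_CUBIC)
b=cv2.resize(c["color"][100:200,160:260],None,fx=4,fy=4,interpolation=cv2.INTER_CUBIC)[:320]
b=cv2.resize(b,(280,320)) if b.shape[1]<280 else b[:,:280]
cv2.imwrite("pics/g5.png",np.hstack([a,b]))
```

```text
t 18.95 pos [0.5363 0.2018 0.1324] rot [-178.8   -0.5   92.6] q [ 20.   8.   3.  85.   1. 108.] f [-0.  -0.5 -1.3] op 0.0425 gf 26.4
shift [ 0.0032 -0.0001  0.0025] turn -0.005
top [(array([267., 229.]), 0.72), (array([237., 270.]), 0.89), (array([339., 137.]), 0.87), (array([325., 179.]), 0.81), (array([183., 247.]), 0.65), (array([133., 186.]), 0.5)] [[134.6 187.8]]
scene [(array([247., 216.]), 0.96), (array([196., 223.]), 0.81), (array([204., 136.]), 0.77), (array([316., 235.]), 0.67), (array([187., 191.]), 0.6), (array([358., 221.]), 0.59)] [[203.2 134.8]]
```

View pics/g5.png

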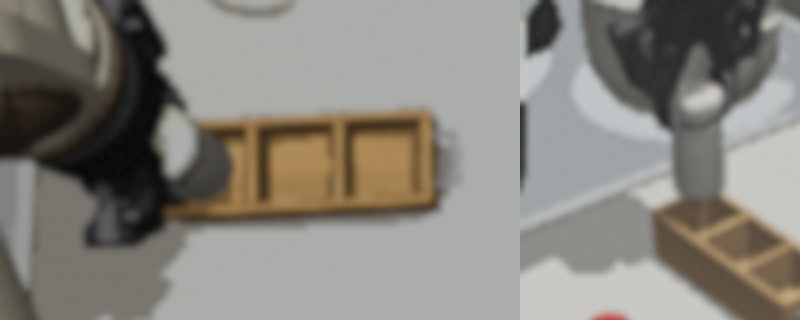

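The shaker hangs upright over well 3. Its lower end is at about (205,165) in the left half, over the left well, and wells 2 and 1 are clear at (295,165) and (385,160). I'll check the edge numerically before lowering.

Run:
```python
from h import *
t=snap("top");o=bot.get_obs();p=o["ee_pos"]
r=R.from_euler('xyz',o["tcp_rot"],degrees=True).as_matrix()
bz=p+r[:,2]*.0565; print("base",bz.round(4))
a=np.linspace(0,2*np.pi,360)
for L in(.0565,):
    pts=p+r[:,2]*L+np.outer(np.cos(a),r[:,0])*.022+np.outer(np.sin(a),r[:,1])*.022
    q=proj(t,pts);print("pred right col",q[:,0].max().round(1),"bottom row",q[:,1].max().round(1))
g=cv2.cvtColor(t["color"],cv2.COLOR_BGR2HSV)
for y in range(182,200): print(y,[int(v) for v in g[y,134:154,1]])
```

```text
base [0.5362 0.203  0.0778]
pred right col 148.4 bottom row 199.3
182 [1, 3, 3, 7, 19, 31, 59, 86, 106, 121, 138, 142, 142, 144, 143, 143, 141, 136, 133, 135]
183 [4, 4, 2, 7, 18, 26, 26, 38, 46, 65, 92, 123, 139, 144, 144, 146, 142, 138, 133, 133]
184 [4, 4, 2, 7, 16, 24, 21, 25, 29, 35, 47, 94, 124, 137, 139, 139, 139, 136, 130, 133]
185 [6, 4, 3, 7, 18, 25, 24, 22, 25, 25, 36, 68, 112, 129, 133, 133, 135, 131, 132, 132]
186 [6, 4, 2, 7, 20, 27, 21, 25, 28, 25, 25, 50, 94, 117, 123, 126, 129, 131, 129, 133]
187 [6, 3, 0, 7, 22, 26, 20, 20, 22, 25, 25, 37, 79, 111, 119, 122, 127, 128, 130, 133]
188 [4, 3, 3, 14, 23, 25, 17, 23, 24, 29, 22, 29, 64, 108, 120, 122, 126, 130, 128, 130]
189 [2, 3, 11, 17, 24, 24, 22, 24, 25, 25, 26, 26, 54, 106, 122, 125, 127, 131, 128, 131]
190 [5, 9, 16, 25, 24, 24, 26, 28, 29, 25, 26, 26, 44, 102, 123, 128, 129, 131, 129, 128]
191 [15, 20, 26, 27, 26, 28, 23, 25, 30, 26, 26, 23, 48, 104, 123, 125, 128, 131, 127, 129]
192 [23, 26, 25, 20, 19, 23, 26, 26, 26, 23, 27, 24, 53, 108, 125, 126, 129, 130, 127, 127]
193 [25, 26, 23, 15, 23, 26, 26, 27, 27, 27, 24, 27, 68, 111, 125, 127, 129, 131, 128, 127]
194 [22, 21, 20, 19, 23, 23, 24, 28, 28, 28, 24, 34, 88, 119, 128, 129, 131, 133, 127, 127]
195 [9, 18, 17, 21, 24, 24, 24, 25, 21, 25, 28, 63, 107, 125, 129, 128, 132, 130, 127, 127]
196 [9, 13, 22, 22, 26, 29, 26, 26, 30, 30, 56, 93, 123, 129, 130, 131, 131, 131, 127, 126]
197 [14, 18, 22, 27, 30, 31, 31, 34, 49, 67, 94, 118, 133, 133, 132, 131, 132, 131, 127, 127]
198 [36, 37, 43, 53, 55, 55, 65, 74, 94, 107, 126, 134, 134, 135, 132, 131, 132, 130, 127, 128]
199 [77, 85, 96, 97, 96, 97, 104, 115, 126, 130, 138, 138, 137, 135, 131, 130, 130, 130, 130, 131]
```

Request:
{"method": "arm_command", "body": {"series": [[-0.002,-0.002,0,0],[-0.002,-0.002,0.008,0],[-0.002,-0.002,0.016,0],[-0.002,-0.002,0.02,0],[-0.002,-0.002,0.02,0]]}}

```text
time: 19.8
ee_pos: [0.5341, 0.2008, 0.1123]
tcp_rot: [-178.8, -0.5, 92.6]
wrist_force: [0.2, -0.4, -1.8]
opening: 0.043
grasp_force: 26.4
```

Request:
{"method": "arm_command", "body": {"series": [[0,0,0.003,0],[0,0,0.006,0],[0,0,0.009,0],[0,0,0.012,0],[0,0,0.012,0]]}}

```text
time: 20.3
ee_pos: [0.5358, 0.2021, 0.1052]
tcp_rot: [-179.2, -0.7, 92.7]
wrist_force: [-1.8, 1.5, 19.7]
opening: 0.0429
grasp_force: 33.4
```

Run:
```python
from h import *
for i in range(3):
    t=snap("top");o=bot.get_obs();f,m=o["wrist_force"],o["torque"];print(f.round(1),m.round(3),o["ee_pos"].round(4),"arm xy if about tcp:",(-m[1]/f[2]).round(4),(m[0]/f[2]).round(4))
g=cv2.cvtColor(t["color"],cv2.COLOR_BGR2HSV)
for y in range(184,202): print(y,[int(v) for v in g[y,134:154,1]])
```

```text
[-2.3  1.7 19. ] [0.231 0.852 0.004] [0.5358 0.2021 0.1052] arm xy if about tcp: -0.0448 0.0121
[-2.2  1.2 20. ] [0.227 0.861 0.075] [0.5358 0.202  0.1052] arm xy if about tcp: -0.0431 0.0114
[-2.1  1.8 19.3] [ 0.213  0.889 -0.022] [0.5358 0.2021 0.1052] arm xy if about tcp: -0.0461 0.0111
184 [16, 14, 10, 7, 6, 4, 3, 11, 21, 30, 45, 87, 123, 136, 140, 139, 139, 136, 133, 132]
185 [15, 11, 7, 3, 3, 3, 2, 7, 20, 25, 35, 57, 97, 120, 130, 133, 133, 135, 132, 134]
186 [15, 10, 5, 4, 4, 4, 2, 8, 21, 25, 25, 35, 61, 97, 118, 124, 128, 131, 132, 133]
187 [18, 10, 5, 4, 4, 4, 3, 8, 21, 27, 16, 20, 30, 65, 98, 116, 126, 128, 130, 132]
188 [21, 10, 3, 3, 6, 4, 3, 9, 22, 23, 17, 20, 24, 37, 72, 103, 118, 128, 130, 130]
189 [24, 11, 2, 4, 4, 4, 3, 7, 22, 26, 18, 21, 24, 28, 40, 73, 101, 125, 128, 129]
190 [25, 11, 2, 4, 6, 3, 3, 12, 24, 29, 23, 28, 31, 21, 25, 40, 81, 119, 128, 130]
191 [21, 10, 0, 4, 4, 2, 5, 18, 28, 28, 26, 25, 24, 25, 28, 29, 65, 116, 127, 127]
192 [26, 12, 3, 3, 2, 3, 12, 24, 26, 24, 22, 24, 24, 25, 25, 26, 56, 115, 125, 127]
193 [24, 14, 8, 6, 7, 10, 21, 25, 28, 27, 21, 28, 25, 25, 29, 23, 58, 114, 127, 128]
194 [25, 22, 15, 13, 17, 21, 28, 24, 31, 26, 25, 25, 25, 26, 26, 26, 60, 112, 125, 128]
195 [24, 26, 24, 22, 25, 28, 28, 27, 25, 25, 26, 29, 26, 26, 23, 27, 72, 118, 125, 127]
196 [16, 23, 30, 23, 28, 25, 29, 27, 25, 25, 26, 26, 23, 27, 27, 38, 87, 123, 127, 127]
197 [13, 8, 11, 10, 14, 22, 21, 27, 27, 23, 23, 28, 20, 24, 31, 56, 101, 126, 127, 126]
198 [26, 18, 12, 5, 9, 13, 22, 25, 20, 24, 24, 25, 25, 32, 50, 86, 119, 132, 127, 127]
199 [40, 20, 7, 11, 14, 13, 22, 22, 21, 25, 25, 29, 40, 62, 90, 117, 130, 132, 130, 129]
200 [48, 24, 0, 31, 50, 49, 45, 41, 44, 56, 65, 79, 97, 110, 125, 131, 136, 134, 131, 129]
201 [34, 15, 41, 92, 106, 97, 90, 93, 96, 107, 108, 116, 124, 128, 132, 132, 133, 130, 131, 132]
```

Request:
{"method": "arm_command", "body": {"series": [[0,0.001,-0.006,0],[0,0.003,-0.008,0],[0,0.004,-0.008,0],[0,0.004,-0.008,0],[0,0.004,-0.008,0]]}}

```text
time: 20.95
ee_pos: [0.5383, 0.201, 0.1089]
tcp_rot: [-178.8, -0.5, 92.6]
wrist_force: [0.5, 0.7, -2.7]
opening: 0.0427
grasp_force: 30.1
```

```bash
cat >> h.py <<'E'
def edge(L=.0565,ymin=184,ymax=208,x0=100,x1=200,thr=62):
    "right/bottom edge of the grey shaker base against bamboo in top view, and base centre by camera"
    t=snap("top");o=bot.get_obs();p=o["ee_pos"];r=R.from_euler('xyz',o["tcp_rot"],degrees=True).as_matrix()
    b=p+r[:,2]*L;a=np.linspace(0,2*np.pi,360)
    q=proj(t,b+np.outer(np.cos(a),r[:,0])*.022+np.outer(np.sin(a),r[:,1])*.022)
    print("base by arm",b.round(4),"pred right",q[:,0].max().round(1),"pred bottom",q[:,1].max().round(1),"col",q[q[:,1].argmax(),0].round(0))
    return t
E
python3 - <<'E'
from h import *
t=edge();go(.5,.2,.1)
g=cv2.cvtColor(t["color"],cv2.COLOR_BGR2HSV)[:,:,1].astype(int)
for y in (188,190,192,194,196): print(y,list(g[y,142:156]))
for x in(138,140,142,144): print(x,list(g[194:206,x]))
E
```

```text
base by arm [0.5372 0.2015 0.0524] pred right 151.7 pred bottom 200.1 col 143.0
t 21.0 pos [0.5383 0.2011 0.1089] rot [-178.8   -0.5   92.6] q [ 20.   9.   1.  83.   1. 107.] f [-0.3 -0.7 -1.4] op 0.043 gf 30.1
shift [ 0.0006 -0.0382  0.0097] turn None
188 [np.int64(23), np.int64(27), np.int64(21), np.int64(24), np.int64(24), np.int64(28), np.int64(37), np.int64(69), np.int64(100), np.int64(125), np.int64(129), np.int64(130), np.int64(137), np.int64(143)]
190 [np.int64(30), np.int64(25), np.int64(22), np.int64(27), np.int64(28), np.int64(28), np.int64(29), np.int64(29), np.int64(68), np.int64(115), np.int64(126), np.int64(130), np.int64(136), np.int64(145)]
192 [np.int64(23), np.int64(26), np.int64(27), np.int64(22), np.int64(29), np.int64(29), np.int64(26), np.int64(26), np.int64(57), np.int64(111), np.int64(125), np.int64(128), np.int64(135), np.int64(145)]
194 [np.int64(23), np.int64(26), np.int64(22), np.int64(25), np.int64(26), np.int64(26), np.int64(23), np.int64(30), np.int64(70), np.int64(119), np.int64(126), np.int64(127), np.int64(133), np.int64(143)]
196 [np.int64(23), np.
[... 194 characters left out ...]
nt64(26), np.int64(22), np.int64(10), np.int64(13), np.int64(9), np.int64(53), np.int64(108), np.int64(133), np.int64(140), np.int64(142), np.int64(126), np.int64(61)]
140 [np.int64(26), np.int64(26), np.int64(26), np.int64(22), np.int64(22), np.int64(55), np.int64(104), np.int64(126), np.int64(133), np.int64(138), np.int64(122), np.int64(54)]
142 [np.int64(23), np.int64(23), np.int64(23), np.int64(24), np.int64(26), np.int64(44), np.int64(98), np.int64(121), np.int64(128), np.int64(135), np.int64(116), np.int64(46)]
144 [np.int64(22), np.int64(26), np.int64(24), np.int64(24), np.int64(21), np.int64(51), np.int64(108), np.int64(129), np.int64(133), np.int64(138), np.int64(118), np.int64(43)]
```

Run:
```python
from h import *
im=cv2.imread("pics/top0.png");g=im.astype(int).sum(2)//3
for x in(140,143,146): print("col",x,"rows176-208",g[176:209,x].tolist())
for y in(188,192,196): print("row",y,"cols128-160",g[y,126:161].tolist())
t=snap("top")
c=np.array([.539,.149,.05]);a=np.deg2rad(2.9);X=np.array([np.cos(a),np.sin(a),0]);Y=np.array([-X[1],X[0],0])
for nm,u,v in(("outer front",-.031,.056),("inner front",-.025,.056),("inner back",.025,.056),("outer back",.031,.056),("well3 right",0,.031),("well3 left",0,.081),("outer left",0,.087)):
    print(nm,proj(t,c+u*X+v*Y).round(1))
print("front bottom",proj(t,c-[0,0,.05]-.031*X+.056*Y).round(1),"floor back",proj(t,c-[0,0,.042]+.025*X+.056*Y).round(1))
```

```text
col 140 rows176-208 [165, 164, 161, 150, 130, 102, 69, 46, 57, 85, 112, 126, 131, 129, 128, 127, 127, 125, 122, 117, 112, 112, 116, 120, 121, 119, 112, 89, 63, 72, 101, 129, 151]
col 143 rows176-208 [164, 164, 161, 149, 127, 97, 64, 46, 62, 87, 112, 127, 130, 128, 127, 128, 127, 125, 121, 117, 113, 113, 116, 119, 121, 119, 110, 87, 62, 76, 114, 146, 161]
col 146 rows176-208 [164, 164, 161, 149, 127, 95, 60, 46, 64, 87, 112, 125, 129, 128, 127, 127, 127, 124, 120, 117, 114, 114, 116, 117, 112, 111, 109, 86, 65, 81, 116, 146, 161]
row 188 cols128-160 [138, 138, 140, 131, 121, 104, 76, 54, 47, 56, 85, 117, 129, 130, 131, 130, 130, 130, 130, 130, 129, 129, 129, 127, 118, 108, 110, 104, 76, 51, 57, 88, 117, 126, 128]
row 192 cols128-160 [136, 142, 150, 144, 130, 111, 82, 56, 48, 54, 84, 113, 125, 126, 127, 126, 127, 127, 126, 127, 127, 126, 126, 125, 115, 102, 112, 108, 76, 49, 57, 87, 117, 124, 125]
row 196 cols128-160 [137, 146, 154, 146, 132, 112, 84, 57, 48, 53, 75, 101, 111, 112, 112, 112, 112, 113, 114, 114, 114, 114, 112, 111, 106, 103, 114, 110, 78, 50, 53, 79, 104, 114, 113]
outer front [[142.1 204.1]]
inner front [[142.1 201.8]]
inner back [[141.9 182.4]]
outer back [[141.9 180.1]]
well3 right [[151.8 191.6]]
well3 left [[132.2 192.6]]
outer left [[129.9 192.7]]
front bottom [[147.5 206.1]] floor back [[146.5 185.1]]
```

Request:
{"method": "arm_command", "body": {"series": [[0,-0.0015,0,0],[0,-0.0015,0.003,0],[0,-0.0015,0.006,0],[0,-0.0015,0.009,0],[0,-0.0015,0.011,0]]}}

```text
time: 21.55
ee_pos: [0.5381, 0.2033, 0.1041]
tcp_rot: [-179.3, -0.8, 92.7]
wrist_force: [-3.9, 5.8, 35.2]
opening: 0.0432
grasp_force: 40.9
```

```bash
python3 -c "
from h import *
go(.54,.2,.0645);print(bot.get_obs()['torque'])"
```

```text
t 21.55 pos [0.5381 0.2033 0.1041] rot [-179.3   -0.8   92.7] q [ 20.   8.  -0.  82.   1. 107.] f [-3.9  5.8 35.2] op 0.0432 gf 40.9
shift [-0.0039  0.0022  0.0395] turn None
[0.97097871 1.66426086 0.05858003]
```

Request:
{"method": "arm_command", "body": {"series": [[0,0,-0.006,0],[0.001,0.002,-0.012,0],[0.003,0.0035,-0.012,0],[0.003,0.0035,-0.012,0],[0.003,0.0035,-0.012,0]]}}

```text
time: 22.05
ee_pos: [0.5402, 0.2042, 0.1096]
tcp_rot: [-178.8, -0.5, 92.6]
wrist_force: [-0.4, 0.1, -1.8]
opening: 0.043
grasp_force: 35.6
```

Run:
```python
from h import *
t=edge();go(.54,.2,.1)
g=t["color"].astype(int)
s=cv2.cvtColor(t["color"],cv2.COLOR_BGR2HSV)[:,:,1].astype(int)
for y in (188,192,195): print("row",y,"from142",s[y,142:158].tolist(),g[y,142:158].sum(1).tolist())
for x in(138,141,144): print("col",x,"from194",s[194:206,x].tolist(),g[194:206,x].sum(1).tolist())
```

```text
base by arm [0.539  0.2046 0.0532] pred right 150.5 pred bottom 199.4 col 141.0
t 22.1 pos [0.5402 0.2041 0.1097] rot [-178.8   -0.5   92.6] q [ 20.   9.   1.  83.   1. 108.] f [-0.1 -0.2 -1.2] op 0.0427 gf 35.6
shift [-0.0042 -0.0002  0.0096] turn None
row 188 from142 [30, 28, 27, 27, 27, 24, 45, 88, 115, 130, 128, 132, 137, 146, 143, 136] [190, 206, 218, 215, 215, 213, 220, 268, 310, 322, 349, 328, 237, 163, 184, 282]
row 192 from142 [26, 20, 27, 28, 25, 29, 25, 35, 82, 123, 128, 127, 135, 142, 144, 136] [221, 218, 214, 209, 207, 203, 201, 202, 219, 285, 351, 341, 243, 159, 181, 277]
row 195 from142 [22, 26, 26, 26, 26, 26, 43, 83, 114, 130, 128, 125, 136, 143, 142, 136] [199, 198, 195, 195, 195, 198, 216, 264, 300, 315, 356, 346, 246, 161, 174, 259]
col 138 from194 [22, 23, 12, 17, 46, 90, 125, 134, 140, 141, 126, 57] [199, 190, 183, 178, 181, 204, 230, 251, 249, 216, 170, 214]
col 141 from194 [28, 26, 27, 24, 26, 68, 109, 123, 129, 135, 119, 50] [208, 199, 189, 181, 173, 185, 251, 323, 339, 281, 203, 237]
col 144 from194 [25, 26, 24, 20, 32, 84, 123, 132, 132, 138, 117, 47] [201, 195, 188, 183, 181, 191, 252, 319, 333, 271, 198, 239]
```

Request:
{"method": "arm_command", "body": {"series": [[0,0,0.003,0],[0,0,0.006,0],[0,0,0.009,0],[0,0,0.011,0],[0,0,0.011,0]]}}

```text
time: 22.6
ee_pos: [0.5399, 0.2043, 0.0989]
tcp_rot: [-178.9, -0.5, 92.6]
wrist_force: [-0.2, 0.2, -2.0]
opening: 0.0428
grasp_force: 35.1
```

```bash
python3 -c "
from h import *
go(.54,.2,.0645);print(bot.get_obs()['torque'])"
```

```text
t 22.6 pos [0.5399 0.2043 0.0989] rot [-178.9   -0.5   92.6] q [ 20.   9.  -0.  82.   1. 108.] f [-0.2  0.2 -2. ] op 0.0428 gf 35.1
shift [-0.0046  0.0005  0.0344] turn None
[-0.05535504  0.00313312  0.053872  ]
```

It's free below the rim, so I'll lower it to the floor.

Request:
{"method": "arm_command", "body": {"series": [[0,0,0.007,0],[0,0,0.014,0],[0,0,0.021,0],[0,0,0.028,0],[0,0,0.028,0]]}}

```text
time: 23.1
ee_pos: [0.5393, 0.2044, 0.0701]
tcp_rot: [-178.8, -0.5, 92.6]
wrist_force: [0.2, 0.4, -2.4]
opening: 0.0425
grasp_force: 34.4
```

Request:
{"method": "arm_command", "body": {"series": [[0,0,0.002,0],[0,0,0.004,0],[0,0,0.006,0],[0,0,0.006,0],[0,0,0.006,0]]}}

```text
time: 23.6
ee_pos: [0.5395, 0.2046, 0.0656]
tcp_rot: [-178.9, -0.5, 92.6]
wrist_force: [0.1, -0.5, -1.4]
opening: 0.0431
grasp_force: 34.7
```

Request:
{"method": "arm_command", "body": {"series": [[0,0,0.001,0],[0,0,0.002,0],[0,0,0.002,0],[0,0,0.002,0],[0,0,0.002,0]]}}

```text
time: 24.1
ee_pos: [0.5396, 0.2049, 0.0651]
tcp_rot: [-179.0, -0.6, 92.6]
wrist_force: [-4.5, -0.1, 10.7]
opening: 0.0425
grasp_force: 36.0
```

On the floor of the well. I'll release it, rise and head to shaker b.

Request:
{"method": "arm_command", "body": {"series": [[0,0,-0.002,0],[0,0,-0.002,0],[0,0,-0.002,0],[0,0,-0.002,0],[0,0,-0.002,0]], "hand": 0.065}}

```text
time: 24.6
ee_pos: [0.5395, 0.2046, 0.0653]
tcp_rot: [-178.9, -0.5, 92.6]
wrist_force: [-0.1, 1.0, -0.3]
opening: 0.0651
grasp_force: 0.0
```

Request:
{"method": "arm_command", "body": {"series": [[0,0,-0.03,0],[0,0,-0.07,0],[0,0,-0.11,0],[-0.03,-0.01,-0.11,0],[-0.075,-0.026,-0.11,0]]}}

```text
time: 25.1
ee_pos: [0.5199, 0.1283, 0.1762]
tcp_rot: [-179.0, -0.6, 92.8]
wrist_force: [0.8, -1.0, -1.2]
opening: 0.0652
grasp_force: 0.0
```

Request:
{"method": "arm_command", "body": {"series": [[-0.047,-0.016,0,0],[-0.094,-0.032,0,0],[-0.141,-0.048,0,0],[-0.188,-0.064,0,0],[-0.225,-0.078,0,0]]}}

```text
time: 25.6
ee_pos: [0.4506, -0.1029, 0.1748]
tcp_rot: [-178.9, -0.5, 92.6]
wrist_force: [0.7, 0.3, 0.5]
opening: 0.0649
grasp_force: 0.0
```

Run:
```python
from h import *
for n in("scene","top"):
    c=snap(n)
    print(n,[(np.round(x["location"]),round(x["confidence"],2)) for x in bot.mark_of(n,"shaker_b_mid")],proj(c,[[.536,.205,.0525],[.4445,-.1165,.0445]]).round(0).tolist())
go(.4445,-.1165,.055)
```

```text
scene [(array([249., 217.]), 0.6), (array([271., 184.]), 0.41)] [[204.0, 152.0], [244.0, 219.0]]
top [] [[142.0, 192.0], [268.0, 228.0]]
t 25.8 pos [ 0.4515 -0.1014  0.1747] rot [-178.9   -0.5   92.5] q [-13.  -7.  -8.  90.   0.  75.] f [ 0.1  0.3 -0.2] op 0.0647 gf 0.0
shift [-0.0159 -0.0054  0.1197] turn None
```

Request:
{"method": "arm_command", "body": {"series": [[-0.016,-0.0055,0.02,0],[-0.016,-0.0055,0.05,0],[-0.016,-0.0055,0.08,0],[-0.016,-0.0055,0.11,0],[-0.016,-0.0055,0.119,0]]}}

```text
time: 26.3
ee_pos: [0.4433, -0.1143, 0.0527]
tcp_rot: [-178.7, -0.6, 92.7]
wrist_force: [0.2, 0.2, -0.2]
opening: 0.065
grasp_force: 0.0
```

Request:
{"method": "arm_command", "body": {"series": [[0,0,0,0],[0,0,0,0],[0,0,0,0],[0,0,0,0],[0,0,0,0]], "hand": 0.036, "grip_force": 25}}

```text
time: 26.8
ee_pos: [0.445, -0.1161, 0.0564]
tcp_rot: [-179.0, -0.5, 92.6]
wrist_force: [0.2, -0.3, 2.2]
opening: 0.0431
grasp_force: 26.4
```

Request:
{"method": "arm_command", "body": {"series": [[0,0,-0.03,0],[0,0,-0.06,0],[0,0,-0.09,0],[0,0,-0.12,0],[0,0,-0.13,0]]}}

```text
time: 27.3
ee_pos: [0.4481, -0.1174, 0.1887]
tcp_rot: [-179.1, -0.5, 92.6]
wrist_force: [0.6, -1.0, -2.3]
opening: 0.0429
grasp_force: 26.4
```

Run:
```python
from h import *
for n in("scene","top"):
    c=snap(n);p=bot.get_obs()["ee_pos"]
    print(n,[(np.round(x["location"]),round(x["confidence"],2)) for x in bot.mark_of(n,"shaker_b_mid")],proj(c,p-[0,0,.012]).round(0))
go(.5426,.149,.19)
```

```text
scene [(array([248., 177.]), 0.98), (array([206., 153.]), 0.39)] [[245. 180.]]
top [] [[272. 225.]]
t 27.5 pos [ 0.4468 -0.117   0.1843] rot [-178.8   -0.6   92.6] q [-15.  -6.  -6.  91.   0.  73.] f [ 0.4  1.  -1.6] op 0.0428 gf 26.4
shift [ 0.2614  0.1078 -0.0054] turn None
```

Request:
{"method": "arm_command", "body": {"series": [[0.045,0.0185,-0.003,0],[0.09,0.037,-0.006,0],[0.135,0.0555,-0.006,0],[0.18,0.074,-0.006,0],[0.22,0.0905,-0.006,0]]}}

```text
time: 28.0
ee_pos: [0.5272, 0.109, 0.1898]
tcp_rot: [-178.7, -0.5, 92.7]
wrist_force: [0.5, -0.7, -1.7]
opening: 0.0426
grasp_force: 26.4
```

Request:
{"method": "arm_command", "body": {"series": [[0.03,0.013,0,0],[0.0415,0.0175,0.02,0],[0.0415,0.0175,0.05,0],[0.0415,0.0175,0.075,0],[0.0415,0.0175,0.075,0]]}}

```text
time: 28.5
ee_pos: [0.5388, 0.1492, 0.1114]
tcp_rot: [-178.4, -0.4, 92.7]
wrist_force: [-0.0, -0.2, -2.5]
opening: 0.0428
grasp_force: 26.3
```

Run:
```python
from h import *
t=edge();t=edge();go(.5425,.1486,.11)
g=t["color"].astype(int);s=cv2.cvtColor(t["color"],cv2.COLOR_BGR2HSV)[:,:,1].astype(int)
for y in (188,191,194): print("row",y,"from162",s[y,162:182].tolist(),g[y,162:182].sum(1).tolist())
for x in(160,163,166): print("col",x,"from192",s[192:206,x].tolist(),g[192:206,x].sum(1).tolist())
im=cv2.imread("pics/top0.png").astype(int).sum(2)
print("empty row",im[191,148:178].tolist());print("empty col163 from 176",im[176:207,163].tolist())
```

```text
base by arm [0.5384 0.1497 0.0577] pred right 171.6 pred bottom 199.4 col 163.0
base by arm [0.5396 0.1499 0.0597] pred right 171.4 pred bottom 198.8 col 162.0
t 28.6 pos [0.5408 0.1495 0.1162] rot [-178.8   -0.5   92.6] q [ 15.   7.  -1.  84.   1. 102.] f [-0.1  0.8 -0.8] op 0.0425 gf 26.3
shift [-0.001   0.0018  0.0061] turn None
row 188 from162 [3, 15, 24, 22, 25, 24, 25, 47, 92, 116, 132, 134, 131, 130, 135, 141, 135, 130, 125, 127] [445, 348, 245, 205, 207, 209, 201, 208, 241, 279, 280, 308, 342, 317, 228, 207, 300, 372, 398, 397]
row 191 from162 [26, 28, 25, 25, 29, 26, 26, 41, 82, 112, 126, 130, 129, 134, 139, 142, 136, 131, 127, 128] [256, 211, 204, 207, 202, 195, 198, 206, 250, 312, 340, 339, 351, 317, 228, 193, 273, 350, 388, 394]
row 194 from162 [28, 31, 27, 24, 20, 27, 44, 83, 111, 123, 128, 123, 120, 125, 137, 144, 140, 131, 128, 130] [183, 184, 185, 187, 186, 185, 193, 232, 284, 306, 294, 321, 357, 329, 232, 185, 254, 330, 367, 376]
col 160 from192 [20, 26, 19, 9, 9, 16, 62, 112, 126, 130, 134, 120, 53, 26] [325, 227, 159, 160, 178, 183, 185, 214, 267, 297, 264, 201, 232, 309]
col 163 from192 [26, 27, 31, 25, 26, 34, 76, 119, 130, 130, 137, 119, 51, 26] [198, 192, 184, 179, 169, 169, 189, 249, 316, 333, 274, 200, 230, 309]
col 166 from192 [26, 23, 20, 21, 36, 77, 112, 132, 132, 133, 137, 103, 38, 22] [198, 191, 186, 179, 176, 187, 210, 253, 319, 335, 275, 214, 259, 341]
empty row [380, 379, 350, 316, 335, 323, 227, 152, 173, 268, 352, 378, 380, 379, 380, 379, 380, 378, 377, 378, 378, 378, 380, 369, 340, 323, 330, 300, 213, 180]
empty col163 from 176 [493, 484, 449, 386, 294, 191, 140, 185, 258, 331, 374, 384, 381, 379, 381, 379, 374, 366, 355, 347, 341, 345, 356, 359, 361, 338, 264, 188, 217, 293, 368]
```

Request:
{"method": "arm_command", "body": {"series": [[-0.001,0.002,0,0],[-0.001,0.002,0.004,0],[-0.001,0.002,0.008,0],[-0.001,0.002,0.012,0],[-0.001,0.002,0.014,0]]}}

```text
time: 29.1
ee_pos: [0.5432, 0.1488, 0.1025]
tcp_rot: [-178.9, -0.5, 92.6]
wrist_force: [-0.8, 0.9, -1.3]
opening: 0.0426
grasp_force: 26.4
```

```bash
python3 -c "
from h import *
go(.5425,.1486,.065);print(bot.get_obs()['torque'])"
```

```text
t 29.1 pos [0.5432 0.1488 0.1025] rot [-178.9   -0.5   92.6] q [ 15.   7.  -2.  82.   1. 102.] f [-0.8  0.9 -1.3] op 0.0426 gf 26.4
shift [-0.0005  0.      0.0375] turn None
[ 0.00806964 -0.03287501 -0.01295055]
```

No contact so far; the base should be around 46 mm, just below the rim. I'll go on in steps.

Request:
{"method": "arm_command", "body": {"series": [[0,0,0.002,0],[0,0,0.004,0],[0,0,0.006,0],[0,0,0.008,0],[0,0,0.008,0]]}}

```text
time: 29.6
ee_pos: [0.543, 0.1489, 0.0946]
tcp_rot: [-178.9, -0.5, 92.6]
wrist_force: [-0.1, 0.6, -1.9]
opening: 0.0427
grasp_force: 26.4
```

Request:
{"method": "arm_command", "body": {"series": [[0,0,0.006,0],[0,0,0.012,0],[0,0,0.018,0],[0,0,0.024,0],[0,0,0.026,0]]}}

```text
time: 30.1
ee_pos: [0.5422, 0.1491, 0.0678]
tcp_rot: [-178.8, -0.5, 92.6]
wrist_force: [-0.4, -0.0, -2.1]
opening: 0.0429
grasp_force: 26.4
```

Request:
{"method": "arm_command", "body": {"series": [[0,0,0.002,0],[0,0,0.004,0],[0,0,0.005,0],[0,0,0.005,0],[0,0,0.005,0]]}}

```text
time: 30.6
ee_pos: [0.5427, 0.1493, 0.0645]
tcp_rot: [-178.9, -0.5, 92.6]
wrist_force: [-1.2, 0.2, 3.4]
opening: 0.0427
grasp_force: 26.7
```

Request:
{"method": "arm_command", "body": {"series": [[0,0,-0.001,0],[0,0,-0.001,0],[0,0,-0.001,0],[0,0,-0.001,0],[0,0,-0.001,0]], "hand": 0.065}}

```text
time: 31.1
ee_pos: [0.5426, 0.1492, 0.0648]
tcp_rot: [-178.9, -0.5, 92.6]
wrist_force: [0.1, -0.1, 0.2]
opening: 0.0652
grasp_force: 0.0
```

Request:
{"method": "arm_command", "body": {"series": [[0,0,-0.03,0],[0,0,-0.07,0],[0,0,-0.115,0],[-0.045,0.01,-0.115,0.14],[-0.09,0.02,-0.115,0.28]]}}

```text
time: 31.6
ee_pos: [0.5699, 0.0592, 0.1806]
tcp_rot: [-179.0, -0.3, 76.5]
wrist_force: [1.3, 0.2, 0.4]
opening: 0.0653
grasp_force: 0.0
```

```bash
python3 -c "
from h import *
t=snap('top');go(.597,-.061,.18,43)"
```

```text
t 31.65 pos [0.5708 0.0529 0.1792] rot [-1.789e+02 -1.000e-01  7.570e+01] q [  5.   8.   8.  91.   0. 109.] f [-0.8 -4.5 -1.6] op 0.0652 gf 0.0
shift [-0.1038  0.0536 -0.0019] turn 0.57
```

Request:
{"method": "arm_command", "body": {"series": [[-0.035,0.018,0,0.14],[-0.07,0.036,0,0.28],[-0.104,0.0535,0,0.42],[-0.104,0.0535,0,0.56],[-0.104,0.0535,0,0.57]]}}

```text
time: 32.15
ee_pos: [0.5969, -0.0554, 0.1768]
tcp_rot: [-178.8, 0.5, 43.7]
wrist_force: [0.1, 0.6, 0.1]
opening: 0.065
grasp_force: 0.0
```

```bash
python3 -c "
from h import *
t=snap('top');t=snap('scene');go(.597,-.061,.055,43)
print([(np.round(x['location']),round(x['confidence'],2)) for x in bot.mark_of('scene','shaker_a_mid')],proj(t,[[.597,-.061,.0445],[.5425,.149,.0525],[.539,.205,.0525]]).round(0).tolist())"
```

```text
t 32.25 pos [ 0.5968 -0.054   0.1771] rot [-178.9    0.5   44.2] q [ -5.  12.  12.  91.   0. 130.] f [ 0.  -0.5  0.9] op 0.0653 gf 0.0
shift [-0.0037  0.0076  0.122 ] turn 0.02
[(array([272., 185.]), 0.48)] [[272.0, 186.0], [215.0, 159.0], [205.0, 152.0]]
```

Request:
{"method": "arm_command", "body": {"series": [[-0.004,0.0075,0.02,0],[-0.004,0.0075,0.05,0],[-0.004,0.0075,0.08,0],[-0.004,0.0075,0.11,0],[-0.004,0.0075,0.121,0]]}}

```text
time: 32.8
ee_pos: [0.5952, -0.0604, 0.0531]
tcp_rot: [-178.7, 0.6, 44.2]
wrist_force: [0.1, -0.1, 0.0]
opening: 0.0651
grasp_force: 0.0
```

Request:
{"method": "arm_command", "body": {"series": [[0,0,0,0],[0,0,0,0],[0,0,0,0],[0,0,0,0],[0,0,0,0]], "hand": 0.036}}

```text
time: 33.3
ee_pos: [0.5973, -0.0615, 0.0569]
tcp_rot: [-178.9, 0.4, 44.0]
wrist_force: [0.5, 0.3, -1.4]
opening: 0.0426
grasp_force: 27.6
```

Request:
{"method": "arm_command", "body": {"series": [[0,0,-0.03,0],[0,0,-0.06,0],[0,0,-0.09,0],[0,0,-0.12,0],[0,0,-0.13,0]]}}

```text
time: 33.8
ee_pos: [0.6004, -0.0627, 0.1897]
tcp_rot: [-179.1, 0.3, 43.9]
wrist_force: [-0.3, 0.0, -1.7]
opening: 0.0426
grasp_force: 27.6
```

Run:
```python
from h import *
t=snap('top');t=snap('scene');p=bot.get_obs()["ee_pos"];go(.5453,.093,.185,92.6)
print([(np.round(x['location']),round(x['confidence'],2)) for x in bot.mark_of('scene','shaker_a_mid')],proj(t,p-[0,0,.012]).round(0).tolist())
```

```text
t 33.9 pos [ 0.6001 -0.0626  0.1874] rot [-179.     0.4   43.9] q [ -6.  13.  14.  92.   0. 130.] f [ 0.2  0.1 -2.3] op 0.0429 gf 27.6
shift [ 0.0685 -0.1501  0.0046] turn -0.849
[(array([278., 148.]), 0.71)] [[275.0, 150.0]]
```

Request:
{"method": "arm_command", "body": {"series": [[0.014,-0.03,0,-0.14],[0.028,-0.06,0,-0.28],[0.042,-0.09,0,-0.42],[0.055,-0.12,0,-0.56],[0.069,-0.15,0,-0.7]]}}

```text
time: 34.45
ee_pos: [0.5437, 0.0943, 0.1861]
tcp_rot: [-178.7, -0.3, 84.4]
wrist_force: [0.4, 0.1, -0.9]
opening: 0.0427
grasp_force: 27.7
```

Request:
{"method": "arm_command", "body": {"series": [[0,0,0,-0.14],[0,0,0.02,-0.149],[0,0,0.05,-0.149],[0,0,0.072,-0.149],[0,0,0.072,-0.149]]}}

```text
time: 34.95
ee_pos: [0.5409, 0.0936, 0.1112]
tcp_rot: [-178.4, -0.5, 92.6]
wrist_force: [-0.1, -0.4, -1.2]
opening: 0.0431
grasp_force: 27.6
```

Run:
```python
from h import *
t=edge();t=edge();go(.5455,.093,.11,92.6)
g=t["color"].astype(int);s=cv2.cvtColor(t["color"],cv2.COLOR_BGR2HSV)[:,:,1].astype(int)
for y in (187,190,193): print("row",y,"from184",s[y,184:202].tolist(),g[y,184:202].sum(1).tolist())
for x in(183,186,189): print("col",x,"from192",s[192:206,x].tolist(),g[192:206,x].sum(1).tolist())
im=cv2.imread("pics/top0.png").astype(int).sum(2)
print("empty row",im[190,170:202].tolist());print("empty col185 from 192",im[192:207,185].tolist())
```

```text
base by arm [0.5405 0.0941 0.0573] pred right 193.6 pred bottom 198.6 col 185.0
base by arm [0.5416 0.0943 0.0591] pred right 193.5 pred bottom 198.0 col 184.0
t 35.05 pos [0.5429 0.0938 0.1156] rot [-178.8   -0.5   92.6] q [ 9.  6. -2. 84.  1. 97.] f [ 0.1  0.9 -0.9] op 0.0429 gf 27.6
shift [-0.001   0.0027  0.0055] turn -0.0
row 187 from184 [3, 2, 6, 14, 26, 30, 48, 90, 115, 132, 138, 134, 130, 133, 115, 46, 23, 15] [457, 467, 411, 310, 224, 193, 202, 226, 243, 243, 251, 304, 340, 299, 223, 241, 313, 360]
row 190 from184 [15, 18, 22, 30, 27, 24, 35, 70, 109, 131, 135, 131, 127, 132, 108, 50, 30, 20] [299, 285, 234, 196, 189, 181, 185, 200, 223, 241, 266, 313, 344, 303, 237, 261, 315, 339]
row 193 from184 [22, 27, 22, 26, 22, 47, 91, 114, 129, 135, 132, 124, 122, 125, 100, 42, 25, 17] [136, 160, 168, 170, 168, 178, 223, 272, 280, 257, 262, 317, 347, 309, 249, 268, 318, 349]
col 183 from192 [22, 21, 14, 0, 7, 65, 127, 137, 137, 136, 105, 39, 24, 11] [133, 104, 108, 111, 110, 123, 158, 221, 245, 204, 151, 181, 241, 327]
col 186 from192 [25, 22, 27, 28, 60, 104, 126, 134, 133, 139, 105, 41, 24, 14] [178, 168, 160, 157, 170, 195, 244, 303, 320, 260, 203, 241, 307, 370]
col 189 from192 [33, 47, 84, 114, 126, 132, 132, 134, 136, 139, 86, 32, 15, 7] [172, 178, 206, 259, 316, 333, 328, 326, 307, 243, 207, 271, 342, 409]
empty row [379, 369, 337, 320, 331, 299, 211, 186, 270, 345, 372, 380, 379, 379, 376, 378, 377, 377, 376, 376, 376, 367, 329, 275, 266, 311, 340, 303, 237, 259, 312, 335]
empty col185 from 192 [371, 363, 359, 356, 357, 348, 334, 335, 327, 264, 201, 238, 304, 369, 440]
```

Request:
{"method": "arm_command", "body": {"series": [[-0.002,0.0025,0,0],[-0.002,0.0025,0.004,0],[-0.002,0.0025,0.008,0],[-0.002,0.0025,0.012,0],[-0.002,0.0025,0.013,0]]}}

```text
time: 35.55
ee_pos: [0.5456, 0.0921, 0.1028]
tcp_rot: [-178.9, -0.5, 92.6]
wrist_force: [-0.6, -0.5, -1.4]
opening: 0.0428
grasp_force: 27.6
```

Request:
{"method": "arm_command", "body": {"series": [[0,0,0.002,0],[0,0,0.004,0],[0,0,0.006,0],[0,0,0.006,0],[0,0,0.006,0]]}}

```text
time: 36.05
ee_pos: [0.5458, 0.0922, 0.0974]
tcp_rot: [-178.9, -0.5, 92.6]
wrist_force: [-0.2, 0.2, -1.1]
opening: 0.0428
grasp_force: 27.6
```

In the well with no contact, so down to the floor.

Request:
{"method": "arm_command", "body": {"series": [[0,0,0.007,0],[0,0,0.014,0],[0,0,0.021,0],[0,0,0.028,0],[0,0,0.028,0]]}}

```text
time: 36.55
ee_pos: [0.5445, 0.0923, 0.0679]
tcp_rot: [-178.8, -0.5, 92.6]
wrist_force: [-1.7, -0.8, -2.4]
opening: 0.0428
grasp_force: 27.6
```

Request:
{"method": "arm_command", "body": {"series": [[0,0,0.002,0],[0,0,0.004,0],[0,0,0.006,0],[0,0,0.006,0],[0,0,0.006,0]]}}

```text
time: 37.05
ee_pos: [0.5455, 0.0929, 0.0649]
tcp_rot: [-179.0, -0.6, 92.6]
wrist_force: [-2.1, 1.4, 7.9]
opening: 0.043
grasp_force: 27.9
```

Seated at z 0.065, like the other two. I'll release, rise and back away, then check.

Request:
{"method": "arm_command", "body": {"series": [[0,0,-0.002,0],[0,0,-0.002,0],[0,0,-0.002,0],[0,0,-0.002,0],[0,0,-0.002,0]], "hand": 0.065}}

```text
time: 37.55
ee_pos: [0.5451, 0.0925, 0.0652]
tcp_rot: [-178.9, -0.5, 92.6]
wrist_force: [0.0, 1.0, -0.0]
opening: 0.065
grasp_force: 0.0
```

Request:
{"method": "arm_command", "body": {"series": [[0,0,-0.03,0],[0,0,-0.07,0],[0,0,-0.115,0],[0,-0.045,-0.13,0],[0,-0.09,-0.13,0]]}}

```text
time: 38.05
ee_pos: [0.4585, 0.0874, 0.1993]
tcp_rot: [-179.1, -0.6, 92.6]
wrist_force: [-0.6, 0.3, 0.2]
opening: 0.0653
grasp_force: 0.0
```

Request:
{"method": "arm_command", "body": {"series": [[0,-0.045,0,0],[0,-0.09,0,0],[0,-0.13,0,0],[0,-0.13,0,0],[0,-0.13,0,0]]}}

```text
time: 38.55
ee_pos: [0.328, 0.0816, 0.2002]
tcp_rot: [-179.0, -0.6, 92.6]
wrist_force: [0.1, -0.3, 0.6]
opening: 0.0648
grasp_force: 0.0
```

Run:
```python
from h import *
W=[[.545,.093],[.542,.149],[.539,.205]]
for n in("scene","top"):
    c=snap(n);P=np.array([[x,y,.0525] for x,y in W]);T=P+[0,0,.0445]
    print(n,"exp mid",proj(c,P).round(0).tolist(),"cap top",proj(c,T).round(0).tolist())
    print([(np.round(x["location"]),round(x["confidence"],2)) for x in bot.mark_of(n,"shaker_a_mid")],[(np.round(x["location"]),round(x["confidence"],2)) for x in bot.find_in(n,"shaker_a_mid")])
    for k in("flask_mid","bulb_jar_mid","spoon_rest_mid"): print(k,[(np.round(x["location"],1),round(x["confidence"],2)) for x in bot.mark_of(n,k)][:2])
    if n=="top":
        h=cv2.cvtColor(c["color"],cv2.COLOR_BGR2HSV);m=((h[:,:,1]<45)&(h[:,:,2]>140)).astype(np.uint8)
        for q in proj(c,T):
            x,y=q.round().astype(int);w=m[y-9:y+10,x-9:x+10];ys,xs=np.nonzero(w);print("bright cap centroid",(xs.mean()+x-9).round(1),(ys.mean()+y-9).round(1),len(xs))
        cv2.imwrite("pics/end_top.png",c["color"])
go(.5,.1,.2)
```

```text
scene exp mid [[227.0, 167.0], [215.0, 159.0], [205.0, 152.0]] cap top [[226.0, 155.0], [215.0, 148.0], [204.0, 140.0]]
[(array([225., 168.]), 0.69)] []
flask_mid [(array([267.2, 199.8]), 0.68)]
bulb_jar_mid [(array([251.5, 244.7]), 0.89)]
spoon_rest_mid []
top exp mid [[186.0, 188.0], [164.0, 190.0], [142.0, 191.0]] cap top [[183.0, 186.0], [159.0, 187.0], [136.0, 188.0]]
[(array([183., 187.]), 0.61)] [(array([183., 189.]), 0.91)]
flask_mid [(array([265.4, 189.9]), 0.65)]
bulb_jar_mid [(array([301.6, 239.1]), 0.57), (array([183.1, 188.6]), 0.53)]
spoon_rest_mid [(array([152.8, 145.3]), 0.49)]
bright cap centroid 181.6 184.8 231
bright cap centroid 159.5 186.1 237
bright cap centroid 135.4 188.7 284
t 39.15 pos [0.3281 0.0814 0.1995] rot [-178.9   -0.5   92.6] q [ 13. -24. -18.  96.   1. 101.] f [0.5 0.2 0.3] op 0.0649 gf 0.0
shift [ 0.0108  0.1725 -0.0038] turn None
```

```bash
python3 -c "
from workcell import bot
print(bot.job_done())"
```

```text
the job is handed in; nothing more can be done
None
```

All three shakers are in the caddy, upright and lowered to the well floors; the toppled one was first stood up, let go and taken again. I handed the job in at about 39 s, with the last look showing the caps where expected, the flask, jar and spoon rest unmoved as far as the networks could tell, and the arm clear. On the way in, the toppled shaker touched the caddy rim twice (up to 35 N at the wrist) before I lined it up.

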